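Check both faces of a sanding block on the straightness gauge

TASK

Check both long faces of the round-nosed aluminium sanding block on the dial gauge: keep one face flat against the straightedge bar with the gauge tip pushed in, and slide the block nose first from left to right (seen from the robot) so the tip runs over the face from the nose end, past the middle, to the tail end. Then turn the block end for end and run its other face along the bar in the same direction, tail first. Be gentle with the gauge, leave the other things where they are, and finish by setting the block down, not dropping it, upright in the empty bay of the wooden rack.

Things in the scene. Friction and masses are not known exactly. Their poses are not given: they have to be found in the camera images.
- block: the sanding block: a plain aluminium bar standing on its narrow edge, 170 mm long, 32 mm thick, 75 mm high, about 0.4 kg. Origin: centre of the underside; z up, x along its length to the round nose. It ends at x = +85 mm (half-round nose) and x = -85 mm (square tail). Its two long faces are flat and upright, at y = +16 and y = -16 mm, from x = -85 to x = +69 mm
- block_top (a point): middle of the block's top edge (75 mm above its underside), which bears a black rubber strip; axes as block. Grip the block here from above, across its 32 mm thickness, by the top 30 mm only: then the fingers pass over the gauge's bar and the rack's dividers
- nose (a point): centre of the half-round nose (16 mm radius) at the top edge of the block, at block x = +69 mm; axes as block
- gauge: the straightness gauge, fixed to the bench. Origin: at bench level under the gauge tip, in the plane of the bar's working face. x points away from the robot, square to that face, y along the bar to the robot's left, z up. Its dark steel base plate is 12 mm thick, x from -60 to +105 mm, y from -110 to +110 mm; the block slides standing on this plate, which keeps it level
- bar_top (a point): centre of the top of the steel straightedge bar, 42 mm above the bench; axes as gauge. The bar is 200 mm long in y, 20 mm wide in x, 30 mm high on the plate; two screw heads stand 5 mm above it. Its working face is the plane gauge x = 0, towards the robot. With block face y = +16 mm against it the nose points to gauge -y (right); with face y = -16 mm, to +y (left)
- gauge_tip (a point): where the axis of the indicator's round tip crosses the bar's working face: middle of the bar, 28 mm above the bench; axes as gauge. At rest the tip, a ball of 7 mm radius, stands 4 mm out of the face towards the robot. A face is run from end to end when this point goes over it between the nose part (beyond block x = +45 mm) and the tail part (beyond x = -55 mm)
- dial (a point): centre of the indicator's white dial, facing up, 40 mm above the bench; axes as gauge. The indicator lies behind the bar, 59 mm across, nothing of it higher than 44 mm
- plunger (a joint): how far the gauge tip is pushed in, m: 0 free, 0.004 when a face lies flush on the bar (end stop 0.005). A light spring, 0.9 N at 0 and 1.5 N at 0.004
- rack: wooden rack for sanding blocks, fixed to the bench: a board 200 x 144 x 15 mm with three dividers 8 mm thick along x at y = -68, 0 and +68 mm, tops 45 mm above the bench, making two bays 60 mm wide, open at both ends. Origin: centre of its underside; x along the bays, away from the robot, y to the robot's left, z up. The -y bay holds the cork block, the +y bay is empty
- empty_bay (a point): centre of the floor of the empty bay, 15 mm above the bench, at x = 0, y = +34 mm of the rack; axes as rack. The block may stand in it with its nose either way
- cork_block: flat cork sanding block, 110 x 46 x 30 mm, lying in the occupied bay of the rack. Origin: centre of its underside. A bystander
- tape: roll of masking tape lying flat, 100 mm across, 25 mm high. Origin: centre of its underside. A bystander
- tape_wide: wider roll of masking tape lying flat, 112 mm across, 48 mm high. Origin: centre of its underside. A bystander
- spreader: filler spreader lying flat, steel blade with a grey plastic back, 78 x 110 x 12 mm. Origin: on the bench under it. A bystander
- cup: white mixing cup, 84 mm across, 100 mm high. Origin: centre of its underside. A bystander
- tin: closed steel can, 90 mm across, 120 mm high. Origin: centre of its underside. A bystander
- sander: round orbital hand sander standing on its pad, 132 mm across, 115 mm high. Origin: centre of its underside. A bystander
Not all that is in view belongs to the job. There is more than one size of the block; the one meant has the size given above.

How it is judged:
On the way, in this order (a step that is already met when the one before it is completed fails the run):
1. the block's first long face (nose to the right) lies against the bar with the tip pushed in at the nose end (value of joint plunger above 0.0025 m and angle between the x axis of block and the y axis of gauge, either way round below 0.04 rad and angle between block's own z axis and vertical below 0.08 rad and y of gauge_tip in the frame of block between 0.012 and 0.019 m and x of gauge_tip in the frame of block above 0.045 m), for 0.1 s.
2. slid on, the tip is pushed in at the middle of the first face (value of joint plunger above 0.0025 m and angle between the x axis of block and the y axis of gauge, either way round below 0.04 rad and angle between block's own z axis and vertical below 0.08 rad and y of gauge_tip in the frame of block between 0.012 and 0.019 m and x of gauge_tip in the frame of block between -0.02 and 0.02 m), for 0.05 s.
3. slid on, the tip is pushed in at the tail end of the first face (value of joint plunger above 0.0025 m and angle between the x axis of block and the y axis of gauge, either way round below 0.04 rad and angle between block's own z axis and vertical below 0.08 rad and y of gauge_tip in the frame of block between 0.012 and 0.019 m and x of gauge_tip in the frame of block below -0.055 m), for 0.1 s.
4. turned end for end, the other face lies against the bar with the tip pushed in at the tail end (value of joint plunger above 0.0025 m and angle between the x axis of block and the y axis of gauge, either way round below 0.04 rad and angle between block's own z axis and vertical below 0.08 rad and y of gauge_tip in the frame of block between -0.019 and -0.012 m and x of gauge_tip in the frame of block below -0.055 m), for 0.1 s.
5. slid on, the tip is pushed in at the middle of the other face (value of joint plunger above 0.0025 m and angle between the x axis of block and the y axis of gauge, either way round below 0.04 rad and angle between block's own z axis and vertical below 0.08 rad and y of gauge_tip in the frame of block between -0.019 and -0.012 m and x of gauge_tip in the frame of block between -0.02 and 0.02 m), for 0.05 s.
6. slid on, the tip is pushed in at the nose end of the other face (value of joint plunger above 0.0025 m and angle between the x axis of block and the y axis of gauge, either way round below 0.04 rad and angle between block's own z axis and vertical below 0.08 rad and y of gauge_tip in the frame of block between -0.019 and -0.012 m and x of gauge_tip in the frame of block above 0.045 m), for 0.1 s.
7. the block stands on the floor of the empty bay while still held (x of block in the frame of empty_bay between -0.03 and 0.03 m and y of block in the frame of empty_bay between -0.016 and 0.016 m and z of block in the frame of empty_bay between -0.004 and 0.005 m and angle between block's own z axis and vertical below 0.08 rad and angle between the x axis of block and the x axis of rack, either way round below 0.25 rad and contact force between the fingers and block above 1 N), for 0.05 s.
At the end, for the whole second after the job is handed in: The block stands released and at rest on the floor of the rack's empty bay: upright within 0.08 rad, along the bay within 0.25 rad (nose either way), its centre within 30 mm of the bay's centre lengthwise and 16 mm sideways; every bystander is within 25 mm of where it was (x of block in the frame of empty_bay between -0.03 and 0.03 m and y of block in the frame of empty_bay between -0.016 and 0.016 m and z of block in the frame of empty_bay between -0.004 and 0.005 m and angle between block's own z axis and vertical below 0.08 rad and angle between the x axis of block and the x axis of rack, either way round below 0.25 rad and linear speed of block below 0.02 m/s and contact force between the fingers and block below 0.05 N and distance of each of cork_block, tape, tape_wide, spreader, cup, tin, sander from where it was at the start of the episode below 0.025 m); the robot touches nothing.
It fails at once if the block is pushed against the gauge with more than 150 N (contact force between block and gauge above 150 N).
It fails at once if the fingers or the arm strike the gauge with more than 30 N (contact force between any of the fingers, the arm and gauge above 30 N).
It fails at once if the block falls over (angle between block's own z axis and vertical above 0.9 rad).
It fails at once if a bystander is displaced by more than 25 mm (distance of any of cork_block, tape, tape_wide, spreader, cup, tin, sander from where it was at the start of the episode above 0.025 m).
It also fails if it takes over 72 s, if anything falls off the work surface, if the arm or the gripper's body presses on something with over 40 N, if the wrist force passes 120 N, or if a joint passes its speed limit or range.

ROBOT

A 7-joint arm with a two-finger parallel gripper is mounted at the origin on the work surface. World frame = base frame: x ahead of the robot, y to its left, z up, the work surface at z = 0. Lengths are in m, angles in rad, forces in N, time in s.
With the tool pointing down it reaches from about 0.425 to 0.825 m from the base axis. Payload 3.6 kg.
Tool frame: the origin (TCP) lies between the finger pads; the fingertips stand 25 mm ahead of it and the grasp point (between the pads) lies 6 mm ahead of it; x points along the fingers, z is the direction in which the jaws open and shut, and the axes are right-handed (so a half turn about x gives the same grasp; the last joint's range is limited). The gripper opens to 85 mm and grips with 20 to 120 N. Pads are 22 mm wide; open, the fingers measure 114 mm over their backs; the gripper's body (76 mm by 85 mm) begins 54 mm behind the grasp point. The pads swing forward as they close: fully open they stand 13 mm farther back than shut.
Start: joints at [-1.337, 0.615, -0.013, 1.423, 0.008, 1.103, -0.04], TCP at [0.168, 0.628, 0.225] pointing down, gripper open.
Joint ranges: [-3.12, 3.12], [-0.3, 2.06], [-1.34, 1.32], [0.26, 2.42], [-1.36, 4.5], [0.01, 1.98], [-2.84, 2.84]. Speed limits (rad/s): [2.79, 2.79, 3.14, 3.14, 3.14, 3.14, 3.14].

INTERFACE

Orientations are given as [roll, pitch, yaw] about the fixed x, y, z axes, in that order (R = Rz(yaw) Ry(pitch) Rx(roll)).
In Python, from workcell import ctrl gives the robot as it stands.
- The arm moves only by the tool servo_tool, never from a script. Its argument "increments" is a list of rows, each an object with "translation": the shift along the tool's x, y, z in m, a list of three; "rotation": the turn, a rotation vector about the tool's x, y, z in rad, a list of three; "gripper": the finger opening in m, from 0 to 0.0854. In form: [{"translation": [x, y, z], "rotation": [rx, ry, rz], "gripper": gripper}, ...]. A call has exactly 10 rows; each row is the pose to reach, as a shift and turn from the pose measured when the call began, along the tool's axes at that moment; what a row does not reach only later rows make up. A row lasts 1/10 s, in which the tool goes at most 50 mm and 8.59 degrees, less where a joint would pass 70% of its speed; a pose out of reach is approached as far as the arm can. A call with a gripper value outside its range is refused whole. The fingers move at their own pace and stop on an object; the grip force is fixed at half the most. Time passes only in rows, so rows that repeat a pose let the fingers close, or fill a call up. It gives the time, the measured TCP pose, the force and the opening at its end, in the units of the state.
- ctrl.state(): the state, without advancing time (a new reading comes with each control period).
- ctrl.camera(name): name is "scene" or "top" or "wrist"; returns a dict with "image" (400x640x3 uint8, red, green, blue), "vfov" (degrees; the focal length in pixels is half the picture's height over the tangent of half this angle, whatever the lens; pixels are square), "cx", "cy" (the principal point, pixels), "rvec" (rotation vector, rad) and "tvec" (3), from world to camera coordinates, as OpenCV has them; the wrist camera has in their place "T_tool_cam" (4x4, takes a point from camera to tool coordinates, whose origin is the TCP and whose axes are the tool frame's). Camera axes: x right, y down, z forward; pixel columns grow to the right and rows downward; lengths in m; the calibration is good to about 2 mm. A picture is of the moment at which its call begins: read the wrist's pose just before it. There is no depth.
- ctrl.hand_in(): hands the job in, once; it reports no verdict.
The state is a dict: "clock": time; "q": joint angles; "joint_velocities": joint speeds; "joint_torque": joint torques, N m; "tool_pos": TCP position; "eef_rot": TCP orientation; "wrist_force": force on the tool from outside, world axes, zero at the start; "torque": the same for the moment, N m; "finger_gap": finger opening in m.
Only numpy, scipy, OpenCV 4.12 (cv2) and the standard library are available. Lean on these libraries where they do the work, as an engineer would, in place of code of your own. Each camera call takes 0.05 s, during which the arm holds its last target.

## Working session

There is one attempt and no reset: what is moved stays moved. The work goes in short steps, Python scripts to look and compute and a tool call to move; the robot and the scene stay as the last step left them, time stands still between calls to the robot, and variables do not carry over. Pictures are saved under pics/ and viewed, and the job is handed in when it is done.

Besides the shell and the picture viewer there is one more tool, called after "Request:" as name(argument=value, ...) on one line, values as JSON. servo_tool: Moves the arm, as the interface text tells. Its arguments: {"type":"object","properties":{"increments":{"type":"array"}},"required":["increments"]}

```bash
ls; mkdir -p pics; python3 - <<'E'
from workcell import ctrl
import cv2,pickle
s=ctrl.state();print(s)
d={}
for n in ["scene","top","wrist"]:
    c=ctrl.camera(n);d[n]=c
    cv2.imwrite(f"pics/{n}0.png",c["image"][:,:,::-1])
    print({k:v for k,v in c.items() if k!="image"})
pickle.dump((s,d),open("c0.pkl","wb"))
E
```

```text
pics
{'clock': 0.0, 'q': array([-1.33653534,  0.61595898, -0.0126693 ,  1.42497096,  0.00811134,
        1.10337333, -0.04040318]), 'joint_velocities': array([-6.25966477e-04, -3.78585301e-05, -1.54435212e-04, -1.21761582e-03,
       -2.46895331e-04, -2.24990067e-04, -5.91171616e-04]), 'joint_torque': array([-6.15101681e-05, -4.69223642e+01,  2.58888295e-01, -1.71034992e+01,
        9.83070029e-03,  9.77143500e-03, -1.22880895e-06]), 'tool_pos': array([0.16733913, 0.62725416, 0.22398834]), 'eef_rot': array([-3.13425183,  1.56813572, -1.82410427]), 'wrist_force': array([ 0.18609122, -0.2946074 , -0.1262578 ]), 'torque': array([0.00960352, 0.0142681 , 0.05935169]), 'finger_gap': 0.08544925305195135}
{'vfov': 46.03307479191029, 'cx': 312.9897067148632, 'cy': 196.39661702690273, 'rvec': array([ 0.89228609,  2.54231142, -1.05141218]), 'tvec': array([ 0.40658752, -0.17516149,  1.6062909 ])}
{'vfov': 54.41582619393542, 'cx': 318.6880774987173, 'cy': 198.00500667806287, 'rvec': array([ 2.11462632, -2.16380143,  0.16836813]), 'tvec': array([0.00739045, 0.50655652, 0.87367032])}
{'vfov': 64.76328668366574, 'cx': 326.51649951022864, 'cy': 199.71510737869235, 'T_tool_cam': array([[ 1.12145936e-04, -3.06341247e-01,  9.51921755e-01,
        -1.49627749e-01],
       [ 8.28784210e-04, -9.51921406e-01, -3.06341232e-01,
         7.85111000e-02],
       [ 9.99999650e-01,  8.23292644e-04,  1.47136671e-04,
         1.97859244e-04],
       [ 0.00000000e+00,  0.00000000e+00,  0.00000000e+00,
         1.00000000e+00]])}
```

View pics/scene0.png

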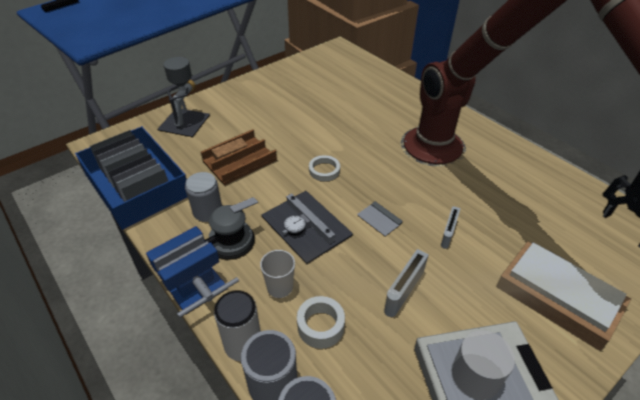

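View pics/top0.png

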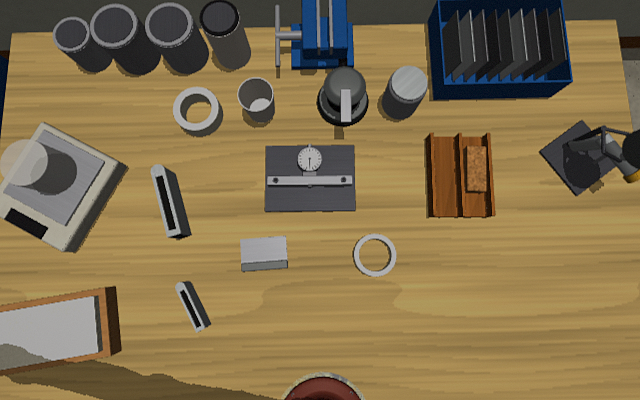

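View pics/wrist0.png

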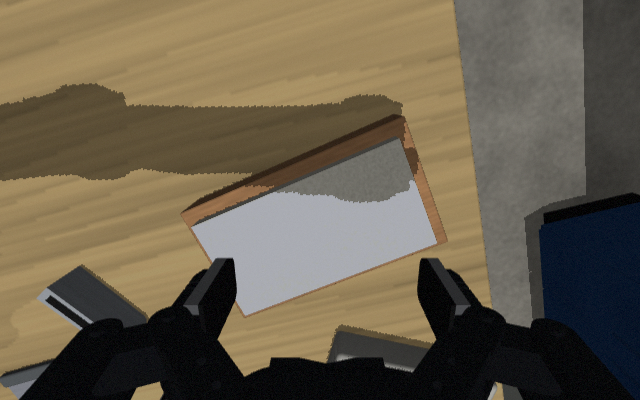

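Candidates for the block are the larger bar at top (170,202) and the smaller bar at top (193,306). The larger one should be the 170 mm block. I'll check it and the gauge and rack in enlarged crops.

```bash
cat > h.py <<'E'
import numpy as np,cv2,pickle
from scipy.spatial.transform import Rotation as R
def K(c):
    f=200/np.tan(np.radians(c["vfov"])/2); return np.array([[f,0,c["cx"]],[0,f,c["cy"]],[0,0,1.]])
def ext(c,s=None):
    if "rvec" in c: return cv2.Rodrigues(np.array(c["rvec"]))[0],np.array(c["tvec"])
    T=np.eye(4);T[:3,:3]=R.from_euler("xyz",s["eef_rot"]).as_matrix();T[:3,3]=s["tool_pos"]
    W=np.linalg.inv(T@c["T_tool_cam"]);return W[:3,:3],W[:3,3]
def ray(c,uv,z,s=None):
    Rm,t=ext(c,s);o=-Rm.T@t
    uv=np.atleast_2d(uv).astype(float)
    d=(np.linalg.inv(K(c))@np.c_[uv,np.ones(len(uv))].T).T@Rm
    return o+d*((z-o[2])/d[:,2])[:,None]
def proj(c,P,s=None):
    Rm,t=ext(c,s);p=(K(c)@(Rm@np.atleast_2d(P).T+t[:,None])).T;return p[:,:2]/p[:,2:]
def crop(c,x,y,w,h,k,name):
    im=c["image"][y:y+h,x:x+w,::-1];cv2.imwrite(name,cv2.resize(im,None,fx=k,fy=k,interpolation=cv2.INTER_CUBIC))
E
python3 - <<'E'
from h import *
s,d=pickle.load(open("c0.pkl","rb"));c=d["top"]
crop(c,135,155,70,90,6,"pics/a1.png")
crop(c,255,135,110,85,7,"pics/a2.png")
crop(c,415,120,90,105,5.5,"pics/a3.png")
crop(d["scene"],370,195,100,125,4.5,"pics/a4.png")
E
```

```text
(no output)
```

View pics/a1.png

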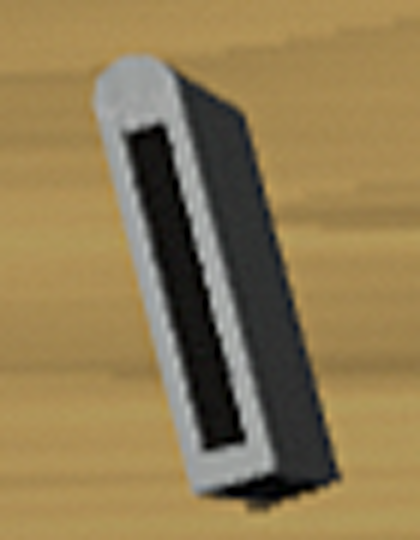

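View pics/a2.png

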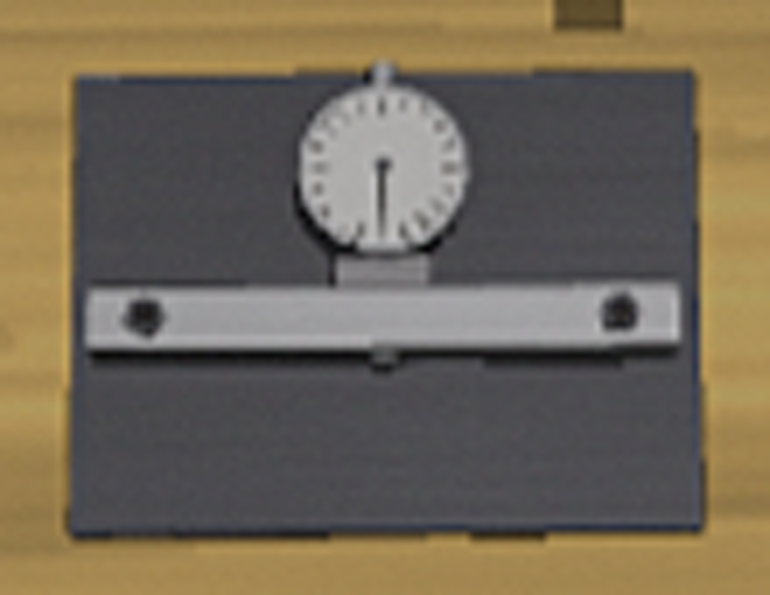

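View pics/a3.png

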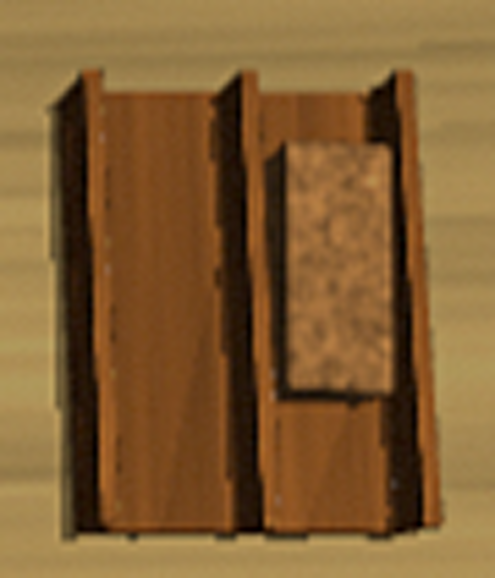

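View pics/a4.png

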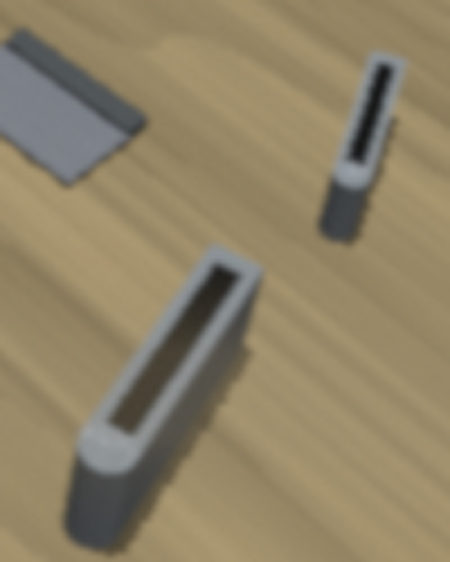

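The larger bar, top (170,202), has its round nose at the far-left end and its tail near the robot. The small bar is the decoy. Next I'll fit poses by least squares and overlay wireframes.

```bash
cat > fit.py <<'E'
from h import *
from scipy.optimize import least_squares
def W(p,P):
    P=np.array(P,float);c,s=np.cos(p[2]),np.sin(p[2])
    return np.c_[p[0]+c*P[:,0]-s*P[:,1],p[1]+s*P[:,0]+c*P[:,1],P[:,2]]
def fit(c,P,uv,p0,s=None):
    r=least_squares(lambda p:(proj(c,W(p,P),s)-uv).ravel(),p0)
    return r.x,np.sqrt(np.mean(r.fun**2))
def cr(x,y,k,pts): return np.array([[x,y]])+(np.array(pts,float)+.5)/k-.5
E
python3 - <<'E'
from fit import *
s,d=pickle.load(open("c0.pkl","rb"));c=d["top"]
uv=cr(135,155,6,[[198,492],[275,468],[96,105],[180,80],[137,56]])
g=ray(c,uv,.075);print(g.round(4))
blk,e=fit(c,[[-.085,.016,.075],[-.085,-.016,.075],[.069,.016,.075],[.069,-.016,.075],],uv[:4],[.5,.35,0.2]);print("block",blk,e)
uv=cr(255,135,7,[[87,290],[680,284],[91,349],[680,345],[75,77],[693,73],[68,530],[703,530]])
ga,e=fit(c,[[.02,.1,.042],[.02,-.1,.042],[0,.1,.042],[0,-.1,.042],[.105,.11,.012],[.105,-.11,.012],[-.06,.11,.012],[-.06,-.11,.012]],uv,[.6,0,0]);print("gauge",ga,e)
uv=cr(415,120,5.5,[[80,72],[103,72],[240,72],[258,72],[397,72],[413,72],[440,525]])
y=[.072,.064,.004,-.004,-.064,-.072]
rk,e=fit(c,[[.1,v,.045] for v in y]+[[-.1,-.072,.045]],uv,[.6,-.35,0]);print("rack",rk,e)
pickle.dump((blk,ga,rk),open("poses.pkl","wb"))
# overlay
im=cv2.resize(c["image"][:,:,::-1],None,fx=4,fy=4,interpolation=cv2.INTER_CUBIC)
def poly(p,pts,col):
    q=(proj(c,W(p,pts))+.5)*4-.5;cv2.polylines(im,[np.round(q).astype(int)],True,col,1)
box=lambda x0,x1,y0,y1,z:[[x0,y0,z],[x1,y0,z],[x1,y1,z],[x0,y1,z]]
poly(blk,box(-.085,.085,-.016,.016,.075),(0,0,255));poly(blk,box(-.085,.085,-.016,.016,0),(0,255,0))
poly(ga,box(0,.02,-.1,.1,.042),(0,0,255));poly(ga,box(-.06,.105,-.11,.11,.012),(0,255,0))
for v in(-.068,0,.068): poly(rk,box(-.1,.1,v-.004,v+.004,.045),(0,255,255))
poly(rk,box(-.1,.1,-.072,.072,.0),(0,255,0))
cv2.imwrite("pics/o1.png",np.hstack([cv2.resize(im[600:1000,540:840],(300,400)),cv2.resize(im[520:920,1680:2000],(320,400))]))
cv2.imwrite("pics/o2.png",im[560:880,1020:1460])
E
```

```text
[[0.422  0.3338 0.075 ]
 [0.4302 0.3055 0.075 ]
 [0.5698 0.3782 0.075 ]
 [0.5789 0.3466 0.075 ]
 [0.5886 0.3634 0.075 ]]
block [0.50789009 0.34321702 0.28066723] 0.31087411626613304
gauge [ 0.54017412  0.0169384  -0.01690019] 0.39869558057058085
rack [ 0.55684446 -0.34280036 -0.03016998] 0.3300433681345322
```

View pics/o1.png

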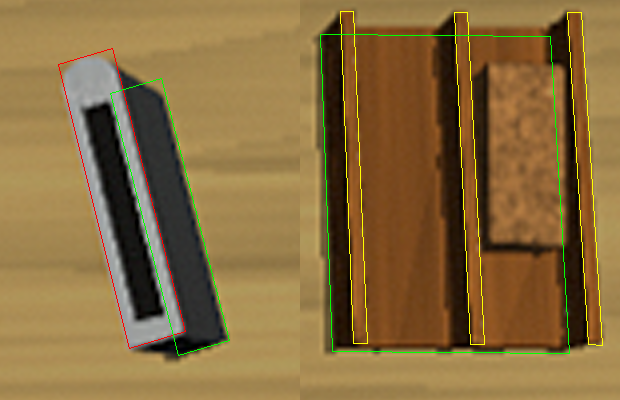

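View pics/o2.png

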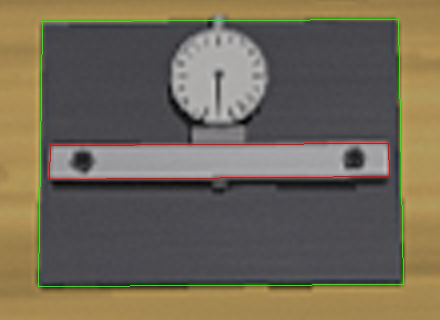

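The overlays agree within about 1 px. Block is (0.508, 0.343, yaw 0.281), gauge (0.540, 0.017, yaw -0.017), rack (0.557, -0.343, yaw -0.030). Next: tool yaw and joint 7 planning, plus a helper for the move deltas.

```bash
cat >> h.py <<'E'
def toolR(psi,):  # tool x down, tool z at yaw psi
    x=np.array([0,0,-1.]);z=np.array([np.cos(psi),np.sin(psi),0]);return np.c_[x,np.cross(z,x),z]
def delta(s,pos,psi):
    R0=R.from_euler("xyz",s["eef_rot"]).as_matrix()
    t=R0.T@(np.array(pos)-s["tool_pos"]);r=R.from_matrix(R0.T@toolR(psi)).as_rotvec();return t,r
def yaw(s):
    R0=R.from_euler("xyz",s["eef_rot"]).as_matrix();return np.arctan2(R0[1,2],R0[0,2]),R0
def show(s):
    p,R0=yaw(s);print("t",round(s["clock"],2),"tcp",s["tool_pos"].round(4),"jawyaw",round(p,4),"toolx",R0[:,0].round(4),"F",s["wrist_force"].round(1),"gap",round(s["finger_gap"],4),"q",np.round(s["q"],3))
E
python3 - <<'E'
from h import *
from workcell import ctrl
s=ctrl.state();show(s);print(yaw(s)[1].round(3), s["eef_rot"])
for psi in (.2807+np.pi/2,.2807-np.pi/2): print(psi,*[v.round(4) for v in delta(s,[.508,.343,.15],psi)])
E
```

```text
t 0.15 tcp [0.1674 0.6274 0.2243] jawyaw 1.31 toolx [-5.0e-04 -1.9e-03 -1.0e+00] F [ 0.3 -0.7  0.2] gap 0.0853 q [-1.336  0.616 -0.013  1.425  0.008  1.103 -0.04 ]
[[-0.    -0.966  0.258]
 [-0.002  0.258  0.966]
 [-1.    -0.    -0.002]] [-3.12980142  1.56881218 -1.81978833]
1.8514963267948965 [ 0.0747 -0.4024 -0.1869] [-5.415e-01 -1.900e-03 -5.000e-04]
-1.2900963267948966 [ 0.0747 -0.4024 -0.1869] [ 2.6001e+00 -7.0000e-04  2.6000e-03]
```

Request:
servo_tool(increments=[{"translation": [0.003, -0.04, -0.019], "rotation": [-0.055, 0, 0], "gripper": 0.085}, {"translation": [0.006, -0.08, -0.037], "rotation": [-0.11, 0, 0], "gripper": 0.085}, {"translation": [0.009, -0.125, -0.058], "rotation": [-0.17, 0, 0], "gripper": 0.085}, {"translation": [0.012, -0.17, -0.079], "rotation": [-0.23, 0, 0], "gripper": 0.085}, {"translation": [0.015, -0.215, -0.1], "rotation": [-0.29, 0, 0], "gripper": 0.085}, {"translation": [0.02, -0.26, -0.121], "rotation": [-0.35, 0, 0], "gripper": 0.085}, {"translation": [0.025, -0.305, -0.142], "rotation": [-0.41, -0.001, 0], "gripper": 0.085}, {"translation": [0.03, -0.35, -0.163], "rotation": [-0.47, -0.002, 0], "gripper": 0.085}, {"translation": [0.04, -0.385, -0.179], "rotation": [-0.52, -0.002, 0], "gripper": 0.085}, {"translation": [0.05, -0.4024, -0.1869], "rotation": [-0.5415, -0.002, 0], "gripper": 0.085}])

```text
clock: 1.15
tool_pos: [0.5122, 0.3379, 0.174]
eef_rot: [-2.912, 1.567, -1.066]
wrist_force: [-0.1, -0.0, -1.2]
finger_gap: 0.0851
```

```bash
python3 - <<'E'
from fit import *
from workcell import ctrl
s=ctrl.state();show(s)
c=ctrl.camera("wrist");pickle.dump((s,c),open("w1.pkl","wb"))
blk,ga,rk=pickle.load(open("poses.pkl","rb"))
im=c["image"][:,:,::-1].copy()
for z,col in((.075,(0,0,255)),(0,(0,255,0))):
    P=W(blk,[[-.085,-.016,z],[.085,-.016,z],[.085,.016,z],[-.085,.016,z]])
    cv2.polylines(im,[np.round(proj(c,P,s)).astype(int)],True,col,1)
cv2.imwrite("pics/w1.png",im)
s=ctrl.state()
print(*[v.round(4) for v in delta(s,[.508,.343,.074],blk[2]+np.pi/2)])
_,d=pickle.load(open("c0.pkl","rb"));print("tape",ray(d["top"],[[375,255],[264,253]],.02).round(3))
E
```

```text
t 1.15 tcp [0.5122 0.3379 0.174 ] jawyaw 1.8456 toolx [ 0.0016 -0.0029 -1.    ] F [-0.1 -0.  -1.2] gap 0.0851 q [-0.537  0.611 -0.138  1.597  0.102  0.941  1.135]
[0.0979 0.0027 0.0095] [-0.0088 -0.0063 -0.0016]
tape [[ 0.371 -0.133  0.02 ]
 [ 0.382  0.127  0.02 ]]
```

View pics/w1.png

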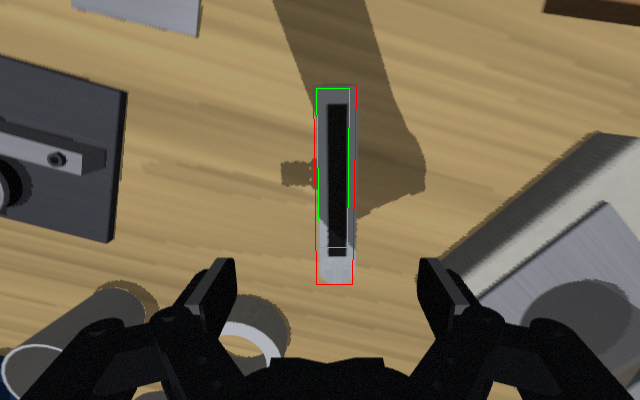

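The red outline sits on the block top in the wrist view, from (318,85) to (352,284), so the pose is confirmed. Descend and grip.

Request:
servo_tool(increments=[{"translation": [0.015, 0.003, 0.009], "rotation": [-0.009, -0.006, -0.001], "gripper": 0.085}, {"translation": [0.045, 0.003, 0.0095], "rotation": [-0.009, -0.006, -0.001], "gripper": 0.085}, {"translation": [0.075, 0.003, 0.0095], "rotation": [-0.009, -0.006, -0.001], "gripper": 0.085}, {"translation": [0.092, 0.003, 0.0095], "rotation": [-0.009, -0.006, -0.001], "gripper": 0.085}, {"translation": [0.098, 0.003, 0.0095], "rotation": [-0.009, -0.006, -0.001], "gripper": 0.085}, {"translation": [0.098, 0.003, 0.0095], "rotation": [-0.009, -0.006, -0.001], "gripper": 0.06}, {"translation": [0.098, 0.003, 0.0095], "rotation": [-0.009, -0.006, -0.001], "gripper": 0.03}, {"translation": [0.098, 0.003, 0.0095], "rotation": [-0.009, -0.006, -0.001], "gripper": 0.02}, {"translation": [0.098, 0.003, 0.0095], "rotation": [-0.009, -0.006, -0.001], "gripper": 0.02}, {"translation": [0.098, 0.003, 0.0095], "rotation": [-0.009, -0.006, -0.001], "gripper": 0.02}])

```text
clock: 2.2
tool_pos: [0.5081, 0.3431, 0.0746]
eef_rot: [-1.428, 1.57, 0.423]
wrist_force: [0.1, -0.8, -0.7]
finger_gap: 0.0198
```

```bash
cat > look.py <<'E'
from fit import *
from workcell import ctrl
import sys
def look(name,cam="wrist",pose=None,z0=0,crp=None,k=1):
    s=ctrl.state();show(s);c=ctrl.camera(cam)
    im=c["image"][:,:,::-1].copy()
    im=cv2.resize(im,None,fx=k,fy=k,interpolation=cv2.INTER_CUBIC)
    if pose is not None:
        for z,col in((.075+z0,(0,0,255)),(z0,(0,255,0))):
            P=W(pose,[[-.085,-.016,z],[.085,-.016,z],[.085,.016,z],[-.085,.016,z]])
            cv2.polylines(im,[np.round((proj(c,P,s)+.5)*k-.5).astype(int)],True,col,1)
    if crp: x,y,w,h=[v*k for v in crp];im=im[y:y+h,x:x+w]
    cv2.imwrite(f"pics/{name}.png",im);return s,c
E
python3 - <<'E'
from look import *
blk,ga,rk=pickle.load(open("poses.pkl","rb"))
s,c=look("w2")
E
```

```text
t 2.2 tcp [0.5081 0.3431 0.0746] jawyaw 1.8515 toolx [ 5.e-04  2.e-04 -1.e+00] F [ 0.1 -0.8 -0.7] gap 0.0198 q [-0.554  0.732 -0.125  1.688  0.126  0.729  1.11 ]
```

View pics/w2.png

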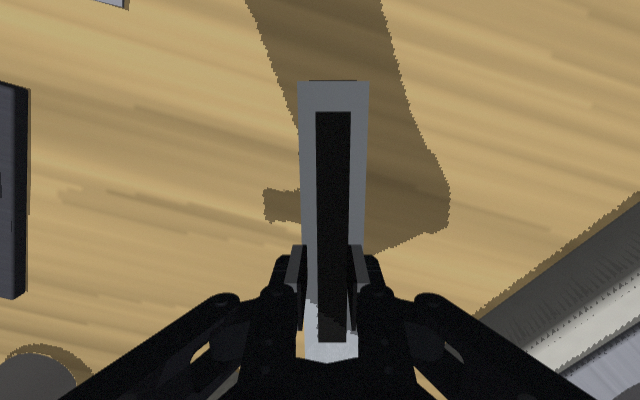

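```bash
python3 - <<'E'
from look import *
blk,ga,rk=pickle.load(open("poses.pkl","rb"))
s,c=look("w3",pose=blk,crp=(230,60,200,320),k=3)
im=cv2.imread("pics/w3.png")[450:];cv2.imwrite("pics/w3.png",im)
# pad separation predictions
T=np.eye(4);T[:3,:3]=R.from_euler("xyz",s["eef_rot"]).as_matrix();T[:3,3]=s["tool_pos"]
for x in(-.005,.006,.02):
  for h in (.016,.010): print(x,h,[proj(c,(T@np.array([x,y,sg*h,1]))[:3],s).round(0).tolist() for y in(-.011,.011) for sg in(-1,1)])
look("s3","scene",pose=blk,crp=(350,180,200,150),k=4)
E
```

```text
t 2.25 tcp [0.508  0.3431 0.0745] jawyaw 1.8515 toolx [ 3.e-04  1.e-04 -1.e+00] F [-0.1  0.2  0.7] gap 0.02 q [-0.554  0.732 -0.125  1.688  0.126  0.729  1.11 ]
-0.005 0.016 [[[295.0, 278.0]], [[357.0, 278.0]], [[294.0, 239.0]], [[358.0, 239.0]]]
-0.005 0.01 [[[307.0, 278.0]], [[345.0, 278.0]], [[306.0, 239.0]], [[346.0, 239.0]]]
0.006 0.016 [[[297.0, 267.0]], [[355.0, 267.0]], [[296.0, 230.0]], [[356.0, 231.0]]]
0.006 0.01 [[[308.0, 267.0]], [[344.0, 267.0]], [[307.0, 231.0]], [[345.0, 231.0]]]
0.02 0.016 [[[299.0, 255.0]], [[353.0, 255.0]], [[298.0, 221.0]], [[354.0, 221.0]]]
0.02 0.01 [[[309.0, 255.0]], [[343.0, 255.0]], [[309.0, 221.0]], [[343.0, 221.0]]]
t 2.3 tcp [0.5079 0.343  0.0743] jawyaw 1.8516 toolx [ 0.e+00 -1.e-04 -1.e+00] F [-0.5  0.2  0.2] gap 0.02 q [-0.554  0.732 -0.125  1.688  0.126  0.729  1.11 ]
```

View pics/w3.png

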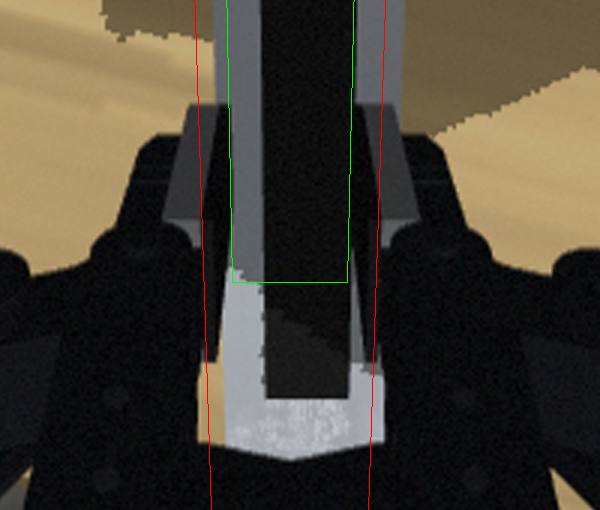

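View pics/s3.png

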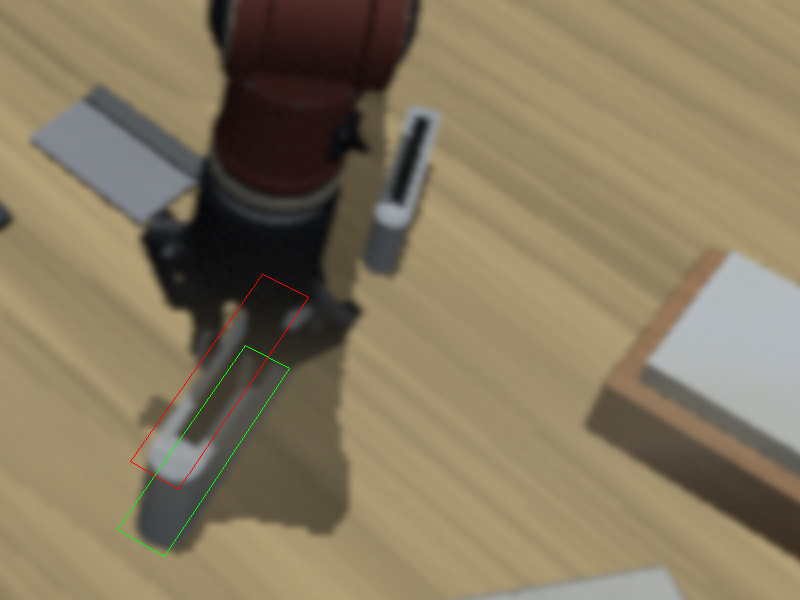

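```bash
python3 - <<'E'
from look import *
blk,ga,rk=pickle.load(open("poses.pkl","rb"))
_,d=pickle.load(open("c0.pkl","rb"))
k=4
def ov(im,c,s=None):
    im=cv2.resize(im,None,fx=k,fy=k,interpolation=cv2.INTER_CUBIC)
    a=np.linspace(-np.pi/2,np.pi/2,15)
    for z,col in((.075,(0,0,255)),(0,(0,255,0))):
        P=W(blk,[[-.085,.016,z],[-.085,-.016,z]]+[[.069+.016*np.cos(t),.016*np.sin(t),z] for t in a])
        cv2.polylines(im,[np.round((proj(c,P,s)+.5)*k-.5).astype(int)],True,col,1)
    return im
a=ov(d["scene"]["image"][:,:,::-1],d["scene"])[960:1310,1480:1780]
c=ctrl.camera("scene");b=ov(c["image"][:,:,::-1],c)[960:1310,1480:1780]
cv2.imwrite("pics/s4.png",np.hstack([a,b]))
c=ctrl.camera("top");cv2.imwrite("pics/t4.png",ov(c["image"][:,:,::-1],c)[560:1010,520:900])
E
```

```text
(no output)
```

View pics/s4.png

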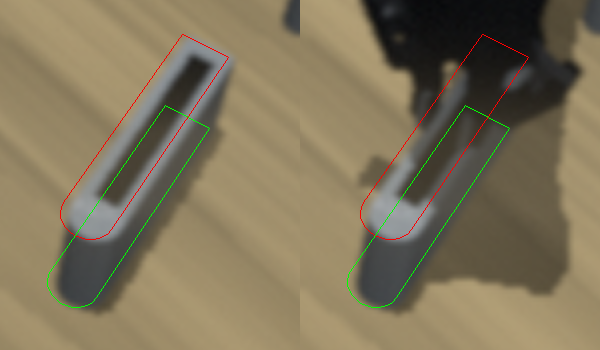

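View pics/t4.png

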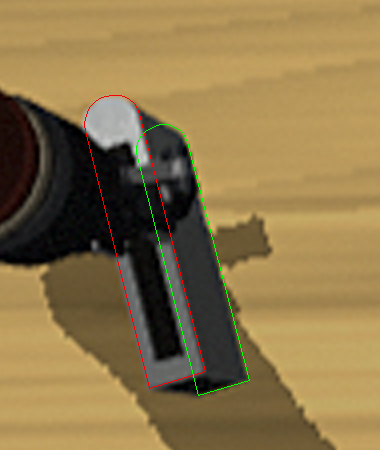

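Request:
servo_tool(increments=[{"translation": [0, 0, 0], "rotation": [0, 0, 0], "gripper": 0.01}, {"translation": [0, 0, 0], "rotation": [0, 0, 0], "gripper": 0.01}, {"translation": [0, 0, 0], "rotation": [0, 0, 0], "gripper": 0.01}, {"translation": [0, 0, 0], "rotation": [0, 0, 0], "gripper": 0.01}, {"translation": [0, 0, 0], "rotation": [0, 0, 0], "gripper": 0.01}, {"translation": [-0.005, 0, 0], "rotation": [0, 0, 0], "gripper": 0.01}, {"translation": [-0.01, 0, 0], "rotation": [0, 0, 0], "gripper": 0.01}, {"translation": [-0.02, 0, 0], "rotation": [0, 0, 0], "gripper": 0.01}, {"translation": [-0.03, 0, 0], "rotation": [0, 0, 0], "gripper": 0.01}, {"translation": [-0.03, 0, 0], "rotation": [0, 0, 0], "gripper": 0.01}])

```text
clock: 3.45
tool_pos: [0.509, 0.3439, 0.1063]
eef_rot: [-1.237, 1.567, 0.614]
wrist_force: [0.2, 0.4, -0.2]
finger_gap: 0.0096
```

```bash
python3 - <<'E'
from look import *
s,c=look("w5")
look("s5","scene",crp=(350,180,200,150),k=4)
E
```

```text
t 3.45 tcp [0.509  0.3439 0.1063] jawyaw 1.8516 toolx [ 0.0032  0.0023 -1.    ] F [ 0.2  0.4 -0.2] gap 0.0096 q [-0.55   0.69  -0.132  1.664  0.118  0.791  1.116]
t 3.5 tcp [0.5085 0.3434 0.1054] jawyaw 1.8516 toolx [ 0.0018  0.0012 -1.    ] F [-0.4 -0.3  0.1] gap 0.0103 q [-0.55   0.691 -0.132  1.665  0.118  0.79   1.116]
```

View pics/w5.png

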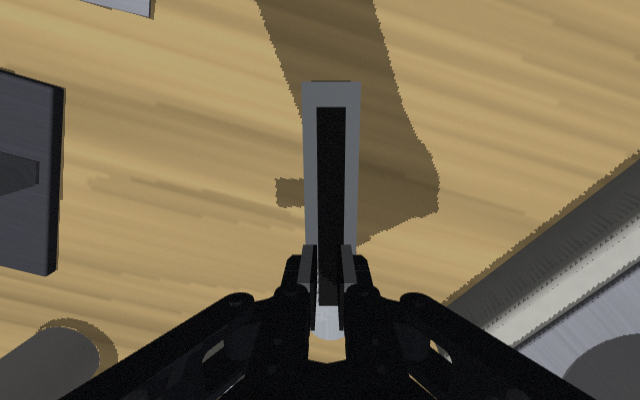

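View pics/s5.png

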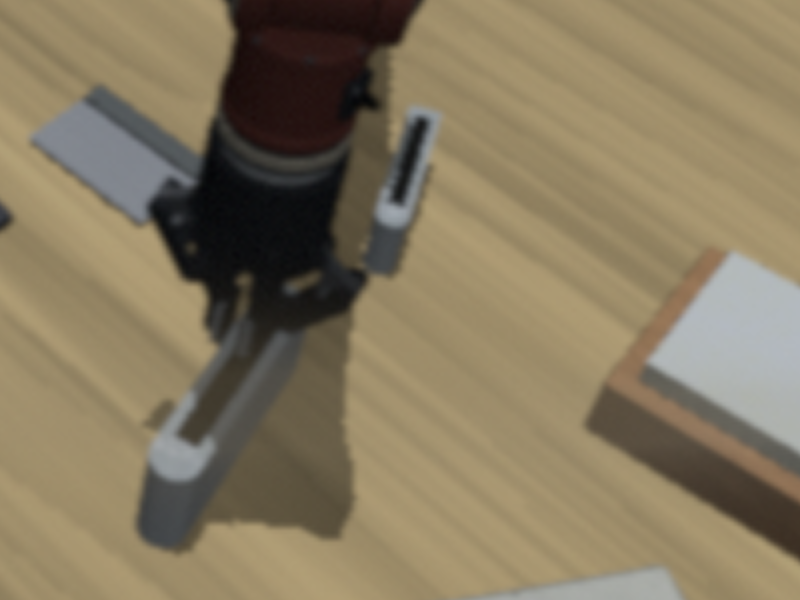

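The block did not lift. The gap followed the command straight to 0.02 and then 0.01, so the fingers closed above the block. I'll project the stated fingertip points into all three views to see where the fingertips really are.

```bash
python3 - <<'E'
from look import *
s=ctrl.state();show(s)
T=np.eye(4);T[:3,:3]=R.from_euler("xyz",s["eef_rot"]).as_matrix();T[:3,3]=s["tool_pos"]
out=[]
for n,(x,y,w,h),k in(("scene",(360,210,90,75),8),("top",(140,140,75,75),8),("wrist",(250,180,160,160),4)):
    c=ctrl.camera(n);im=cv2.resize(c["image"][y:y+h,x:x+w,::-1],None,fx=k,fy=k,interpolation=cv2.INTER_CUBIC)
    for tx,col in((.025,(0,0,255)),(0,(0,255,255)),(-.03,(255,0,255))):
        for ty in(-.011,.011):
            for tz in(-.005,.005):
                p=proj(c,(T@[tx,ty,tz,1])[:3],s)[0];q=((p-[x,y])+.5)*k-.5
                cv2.circle(im,tuple(int(v) for v in q),3,col,-1)
    cv2.imwrite(f"pics/f_{n}.png",im)
E
```

```text
t 3.55 tcp [0.508  0.3431 0.1046] jawyaw 1.8516 toolx [ 5.e-04  3.e-04 -1.e+00] F [ 0.1 -0.1  0.3] gap 0.0098 q [-0.55   0.692 -0.132  1.666  0.118  0.79   1.116]
```

View pics/f_scene.png

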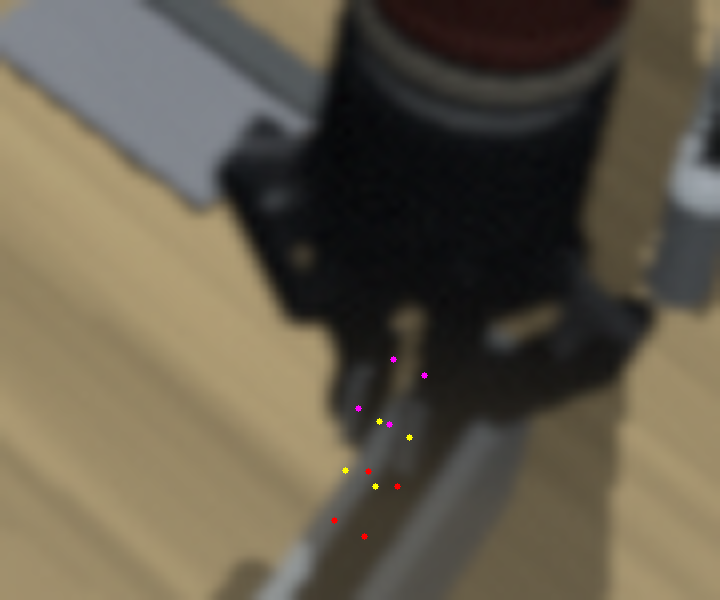

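View pics/f_top.png

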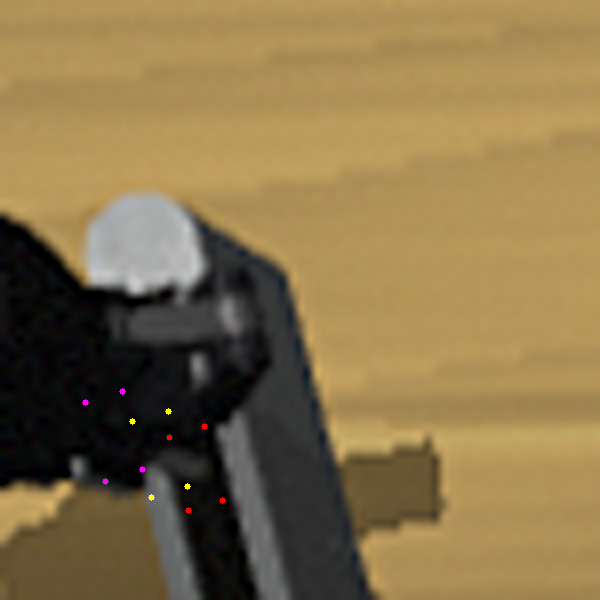

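View pics/f_wrist.png

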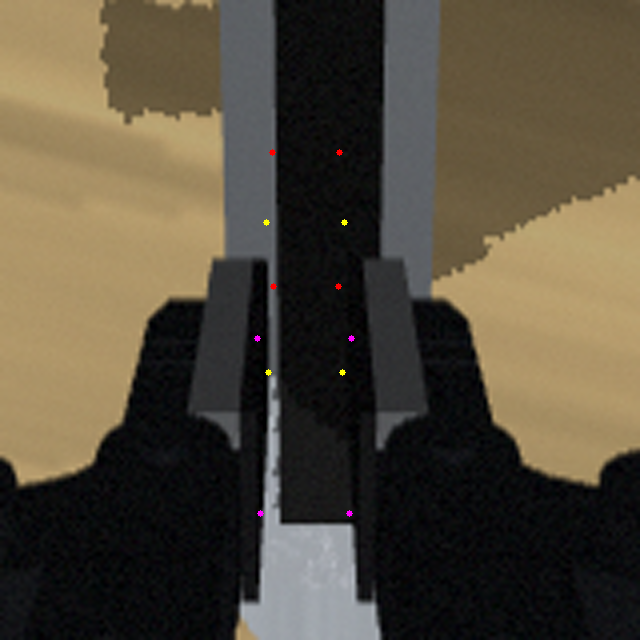

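All three views agree that the fingertips are at about tool x = -10 mm, not +25 mm. The stated finger offset is about 35 mm too long, while the pose and camera readings match each other. I'll open, go about 35 mm lower than planned (TCP z about 0.040) and grip again.

Request:
servo_tool(increments=[{"translation": [-0.005, 0, 0.001], "rotation": [0, 0, 0], "gripper": 0.085}, {"translation": [-0.005, 0, 0.001], "rotation": [0, 0, 0], "gripper": 0.085}, {"translation": [-0.005, 0, 0.001], "rotation": [0, 0, 0], "gripper": 0.085}, {"translation": [0.01, 0, 0.001], "rotation": [0, 0, 0], "gripper": 0.085}, {"translation": [0.025, 0, 0.001], "rotation": [0, 0, 0], "gripper": 0.085}, {"translation": [0.04, 0, 0.001], "rotation": [0, 0, 0], "gripper": 0.085}, {"translation": [0.055, 0, 0.001], "rotation": [0, 0, 0], "gripper": 0.085}, {"translation": [0.063, 0, 0.001], "rotation": [0, 0, 0], "gripper": 0.085}, {"translation": [0.064, 0, 0.001], "rotation": [0, 0, 0], "gripper": 0.085}, {"translation": [0.064, 0, 0.001], "rotation": [0, 0, 0], "gripper": 0.085}])

```text
clock: 4.7
tool_pos: [0.5073, 0.3437, 0.0396]
eef_rot: [1.964, 1.569, -2.468]
wrist_force: [0.3, -0.4, -0.2]
finger_gap: 0.0852
```

```bash
python3 - <<'E'
from look import *
s,c=look("w6")
E
```

```text
t 4.7 tcp [0.5073 0.3437 0.0396] jawyaw 1.8517 toolx [-1.1e-03 -9.0e-04 -1.0e+00] F [ 0.3 -0.4 -0.2] gap 0.0852 q [-0.561  0.781 -0.118  1.707  0.135  0.663  1.101]
```

View pics/w6.png

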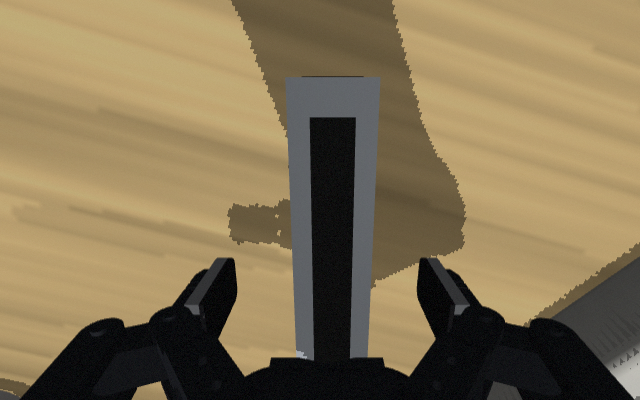

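The fingers now straddle the block at (236,260) and (418,260). The block centre sits about 2.5 mm to tool +z, so shift and close.

Request:
servo_tool(increments=[{"translation": [0, 0, 0.0025], "rotation": [0, 0, 0], "gripper": 0.06}, {"translation": [0, 0, 0.0025], "rotation": [0, 0, 0], "gripper": 0.04}, {"translation": [0, 0, 0.0025], "rotation": [0, 0, 0], "gripper": 0.02}, {"translation": [0, 0, 0.0025], "rotation": [0, 0, 0], "gripper": 0.01}, {"translation": [0, 0, 0.0025], "rotation": [0, 0, 0], "gripper": 0.01}, {"translation": [0, 0, 0.0025], "rotation": [0, 0, 0], "gripper": 0.01}, {"translation": [0, 0, 0.0025], "rotation": [0, 0, 0], "gripper": 0.01}, {"translation": [0, 0, 0.0025], "rotation": [0, 0, 0], "gripper": 0.01}, {"translation": [0, 0, 0.0025], "rotation": [0, 0, 0], "gripper": 0.01}, {"translation": [0, 0, 0.0025], "rotation": [0, 0, 0], "gripper": 0.01}])

```text
clock: 5.75
tool_pos: [0.5072, 0.3463, 0.0406]
eef_rot: [-2.472, 1.57, -0.62]
wrist_force: [-0.3, -1.1, 5.0]
finger_gap: 0.0313
```

```bash
python3 - <<'E'
from look import *
s,c=look("w7")
for n,ps in (("midgauge",(.45,.09,.14,-.017)),("lift",(.508,.343,.12,1.8515))):
    print(n,*[v.round(4) for v in delta(s,ps[:3],ps[3])])
E
```

```text
t 5.75 tcp [0.5072 0.3463 0.0406] jawyaw 1.8515 toolx [ 4.e-04 -3.e-04 -1.e+00] F [-0.3 -1.1  5. ] gap 0.0313 q [-0.565  0.781 -0.117  1.704  0.134  0.665  1.098]
midgauge [-0.0994  0.1259 -0.2304] [1.8685e+00 0.0000e+00 5.0000e-04]
lift [-0.0794  0.0001 -0.0034] [-0.     -0.0003  0.0003]
```

View pics/w7.png

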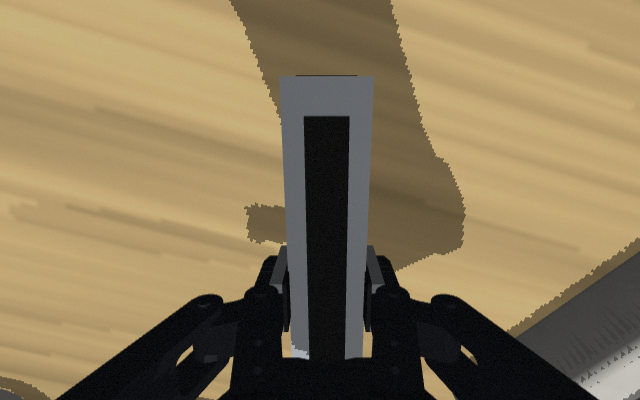

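Gripped: gap is 31.3 mm and the block is centred between the pads (columns 281–374). I'll measure the block's pose in the tool frame, then lift.

```bash
python3 - <<'E'
from look import *
s=ctrl.state();c=ctrl.camera("wrist")
P=ray(c,[[281,76],[374,76],[327.5,76]],.075,s);print(P.round(4))
T=np.eye(4);T[:3,:3]=R.from_euler("xyz",s["eef_rot"]).as_matrix();T[:3,3]=s["tool_pos"]
for p in P: print((np.linalg.inv(T)@[*p,1])[:3].round(4))
u=np.array([np.cos(.2807),np.sin(.2807)])
print("centre est", P[2,:2]+.085*u)
crop(c,250,60,150,80,5,"pics/w8.png")
E
```

```text
[[0.4292 0.3079 0.075 ]
 [0.4204 0.3383 0.075 ]
 [0.4248 0.3231 0.075 ]]
[-0.0344  0.0856 -0.0153]
[-0.0345  0.0856  0.0164]
[-0.0344  0.0856  0.0006]
centre est [0.50645035 0.34663444]
```

View pics/w8.png

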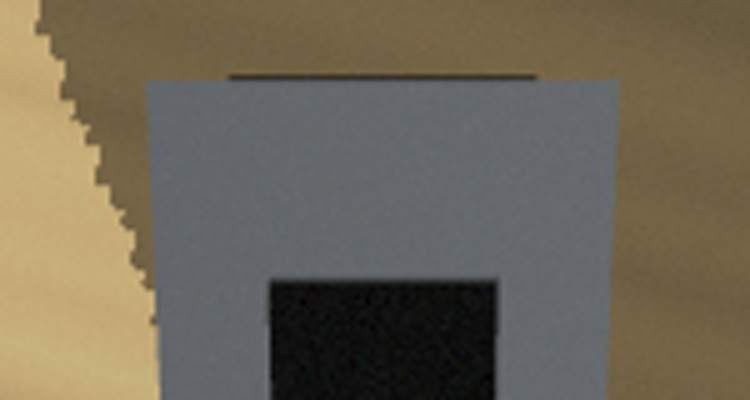

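Request:
servo_tool(increments=[{"translation": [-0.006, 0, 0], "rotation": [0, 0, 0], "gripper": 0.01}, {"translation": [-0.02, 0, 0], "rotation": [0, 0, 0], "gripper": 0.01}, {"translation": [-0.04, 0.0, -0.0], "rotation": [0.05, 0, 0], "gripper": 0.01}, {"translation": [-0.06, 0.01, -0.015], "rotation": [0.18, 0, 0], "gripper": 0.01}, {"translation": [-0.08, 0.025, -0.045], "rotation": [0.32, 0, 0], "gripper": 0.01}, {"translation": [-0.1, 0.043, -0.078], "rotation": [0.46, 0, 0], "gripper": 0.01}, {"translation": [-0.1, 0.06, -0.11], "rotation": [0.6, 0, 0], "gripper": 0.01}, {"translation": [-0.1, 0.078, -0.142], "rotation": [0.74, 0, 0], "gripper": 0.01}, {"translation": [-0.1, 0.095, -0.174], "rotation": [0.88, 0, 0], "gripper": 0.01}, {"translation": [-0.1, 0.108, -0.2], "rotation": [1.02, 0, 0], "gripper": 0.01}])

```text
clock: 6.85
tool_pos: [0.4573, 0.122, 0.1409]
eef_rot: [2.848, 1.57, -2.61]
wrist_force: [0.2, -0.6, -5.5]
finger_gap: 0.031
```

Lift held. The block centre is within 1 mm of the TCP axis. Computing targets for the gauge.

```bash
cat > tgt.py <<'E'
from look import *
blk,ga,rk=pickle.load(open("poses.pkl","rb"))
def G(x,y,z): # world from gauge frame
    p=W(ga,[[x,y,z]])[0];return p
def go(gx,gy,z,psi,s=None):
    s=s or ctrl.state();t,r=delta(s,G(gx,gy,z),psi);print("->",t.round(4),r.round(4))
E
python3 - <<'E'
from tgt import *
s=ctrl.state();show(s);print(G(-.03,.056,.09))
go(-.034,.056,.09,-.017,s)
E
```

```text
t 6.85 tcp [0.4573 0.122  0.1409] jawyaw 0.8245 toolx [-1.1e-03 -6.0e-04 -1.0e+00] F [ 0.2 -0.6 -5.5] gap 0.031 q [-0.411  0.467  0.148  2.025 -0.108  0.659  0.631]
[0.51112477 0.07343738 0.09      ]
-> [ 0.0509 -0.0696 -0.0017] [ 8.415e-01 -1.300e-03  2.000e-04]
```

Request:
servo_tool(increments=[{"translation": [0, -0.007, 0], "rotation": [0.12, 0, 0], "gripper": 0.01}, {"translation": [0, -0.018, 0], "rotation": [0.26, 0, 0], "gripper": 0.01}, {"translation": [0, -0.03, 0], "rotation": [0.4, 0, 0], "gripper": 0.01}, {"translation": [0, -0.042, -0.001], "rotation": [0.54, 0, 0], "gripper": 0.01}, {"translation": [0.005, -0.054, -0.001], "rotation": [0.68, 0, 0], "gripper": 0.01}, {"translation": [0.018, -0.065, -0.002], "rotation": [0.8, -0.001, 0], "gripper": 0.01}, {"translation": [0.032, -0.07, -0.002], "rotation": [0.8415, -0.001, 0], "gripper": 0.01}, {"translation": [0.045, -0.07, -0.002], "rotation": [0.8415, -0.001, 0], "gripper": 0.01}, {"translation": [0.051, -0.07, -0.002], "rotation": [0.8415, -0.001, 0], "gripper": 0.01}, {"translation": [0.051, -0.07, -0.002], "rotation": [0.8415, -0.001, 0], "gripper": 0.01}])

```text
clock: 7.85
tool_pos: [0.5059, 0.0736, 0.0888]
eef_rot: [3.107, 1.567, 3.092]
wrist_force: [-0.2, 0.2, -4.2]
finger_gap: 0.0311
```

```bash
python3 - <<'E'
from tgt import *
s,c=look("t9","top",crp=(245,125,130,100),k=6)
look("w9")
go(-.034,.056,.0535,-.017)
E
```

```text
t 7.85 tcp [0.5059 0.0736 0.0888] jawyaw -0.0154 toolx [-3.7e-03  2.0e-04 -1.0e+00] F [-0.2  0.2 -4.2] gap 0.0311 q [-0.412  0.616  0.34   1.974 -0.344  0.611  0.14 ]
t 7.9 tcp [0.5066 0.0735 0.0895] jawyaw -0.0157 toolx [-1.8e-03  2.0e-04 -1.0e+00] F [-0.4 -0.5 -5.3] gap 0.0312 q [-0.412  0.615  0.341  1.973 -0.344  0.611  0.14 ]
-> [ 0.0365  0.0001 -0.    ] [ 0.0011 -0.0004 -0.0002]
```

View pics/t9.png

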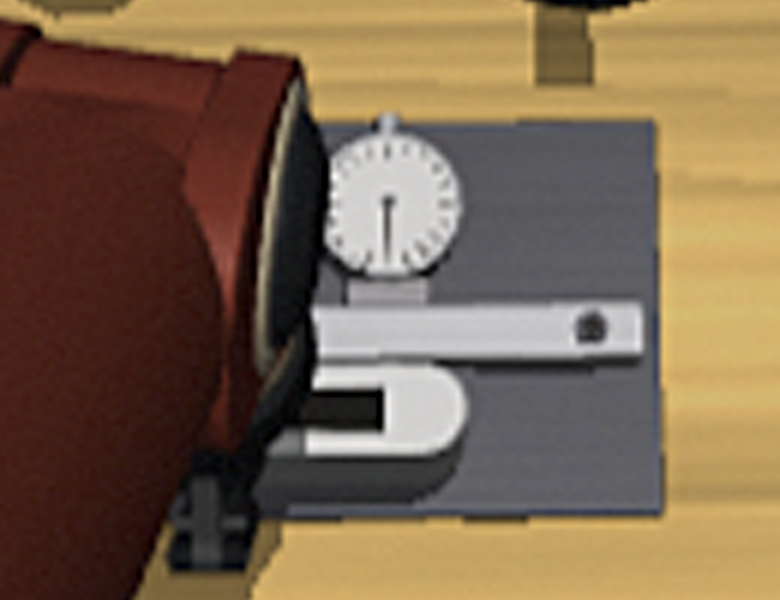

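View pics/w9.png

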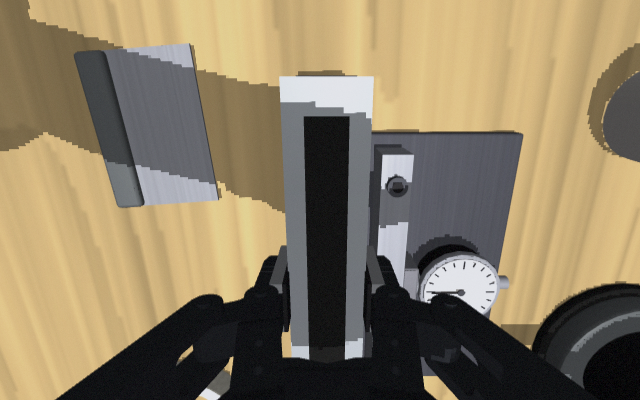

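The block is level with its nose to the right and clear of the bar. In the wrist view the bar edge at x≈381 is right of the block edge at x≈373. I'll check the bar offset against the wrist camera and lower onto the plate.

Request:
servo_tool(increments=[{"translation": [0.006, 0, 0], "rotation": [0.001, 0, 0], "gripper": 0.01}, {"translation": [0.013, 0, 0], "rotation": [0.001, 0, 0], "gripper": 0.01}, {"translation": [0.02, 0, 0], "rotation": [0.001, 0, 0], "gripper": 0.01}, {"translation": [0.026, 0, 0], "rotation": [0.001, 0, 0], "gripper": 0.01}, {"translation": [0.03, 0, 0], "rotation": [0.001, 0, 0], "gripper": 0.01}, {"translation": [0.033, 0, 0], "rotation": [0.001, 0, 0], "gripper": 0.01}, {"translation": [0.0355, 0, 0], "rotation": [0.001, 0, 0], "gripper": 0.01}, {"translation": [0.0355, 0, 0], "rotation": [0.001, 0, 0], "gripper": 0.01}, {"translation": [0.0355, 0, 0], "rotation": [0.001, 0, 0], "gripper": 0.01}, {"translation": [0.0355, 0, 0], "rotation": [0.001, 0, 0], "gripper": 0.01}])

```text
clock: 8.95
tool_pos: [0.5074, 0.0734, 0.0547]
eef_rot: [0.925, 1.57, 0.908]
wrist_force: [-0.1, -0.0, -5.6]
finger_gap: 0.0309
```

```bash
python3 - <<'E'
from tgt import *
s,c=look("w10",crp=(260,60,200,130),k=4)
pickle.dump((s,c),open("w10.pkl","wb"))
go(-.016,.056,.0545,-.017)
E
```

```text
t 8.95 tcp [0.5074 0.0734 0.0547] jawyaw -0.0169 toolx [ 3.e-04  3.e-04 -1.e+00] F [-0.1 -0.  -5.6] gap 0.0309 q [-0.385  0.671  0.302  1.996 -0.377  0.528  0.168]
-> [0.0003 0.0001 0.0177] [ 0.      0.0003 -0.0004]
```

View pics/w10.png

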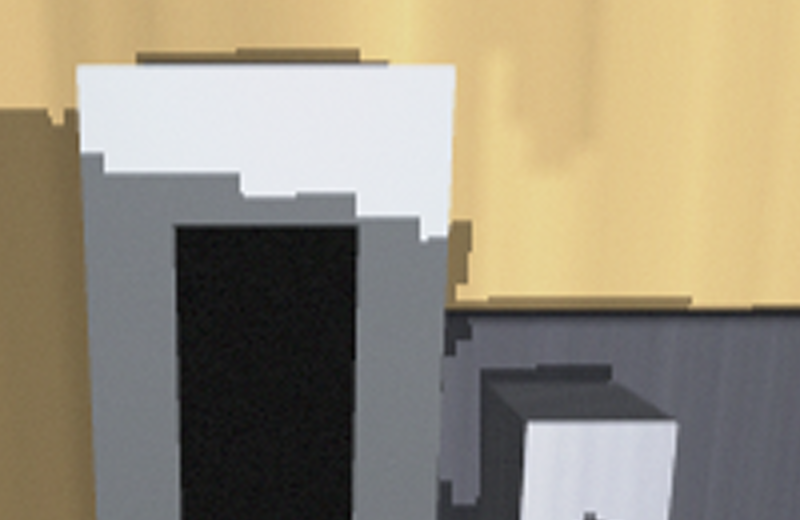

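```bash
python3 - <<'E'
from tgt import *
s,c=pickle.load(open("w10.pkl","rb"))
B=ray(c,cr(260,60,4,[[527,422],[678,422]]),.042,s);Q=ray(c,cr(260,60,4,[[77,66],[456,66]]),.0891,s)
cc,ss=np.cos(ga[2]),np.sin(ga[2])
ig=lambda p:np.array([cc*(p[0]-ga[0])+ss*(p[1]-ga[1]),-ss*(p[0]-ga[0])+cc*(p[1]-ga[1])]).round(4)
print([ig(p) for p in B],[ig(p) for p in Q])
E
```

```text
[array([1.000e-04, 1.013e-01]), array([0.0199, 0.1013])] [array([-0.0501,  0.1416]), array([-0.0178,  0.1417])]
```

The wrist view agrees: bar face at 0.1 mm in the gauge frame and block face 17.8 mm in front of it. Advance slowly.

Request:
servo_tool(increments=[{"translation": [0, 0, 0.004], "rotation": [0, 0, 0], "gripper": 0.01}, {"translation": [0, 0, 0.009], "rotation": [0, 0, 0], "gripper": 0.01}, {"translation": [0, 0, 0.012], "rotation": [0, 0, 0], "gripper": 0.01}, {"translation": [0, 0, 0.014], "rotation": [0, 0, 0], "gripper": 0.01}, {"translation": [0, 0, 0.0155], "rotation": [0, 0, 0], "gripper": 0.01}, {"translation": [0, 0, 0.0165], "rotation": [0, 0, 0], "gripper": 0.01}, {"translation": [0, 0, 0.017], "rotation": [0, 0, 0], "gripper": 0.01}, {"translation": [0, 0, 0.0174], "rotation": [0, 0, 0], "gripper": 0.01}, {"translation": [0, 0, 0.0178], "rotation": [0, 0, 0], "gripper": 0.01}, {"translation": [0, 0, 0.0178], "rotation": [0, 0, 0], "gripper": 0.01}])

```text
clock: 10.0
tool_pos: [0.5249, 0.0731, 0.0546]
eef_rot: [2.413, 1.57, 2.396]
wrist_force: [-1.4, -0.0, -5.5]
finger_gap: 0.031
```

```bash
python3 - <<'E'
from tgt import *
s,c=look("w11",crp=(260,60,200,130),k=4)
go(-.016,.056,.0545,-.017)
E
```

```text
t 10.0 tcp [0.5249 0.0731 0.0546] jawyaw -0.017 toolx [-4.e-04  3.e-04 -1.e+00] F [-1.4 -0.  -5.5] gap 0.031 q [-0.379  0.689  0.308  1.948 -0.372  0.56   0.164]
-> [0.0001 0.0001 0.0002] [-0.0001 -0.0004 -0.0003]
```

View pics/w11.png

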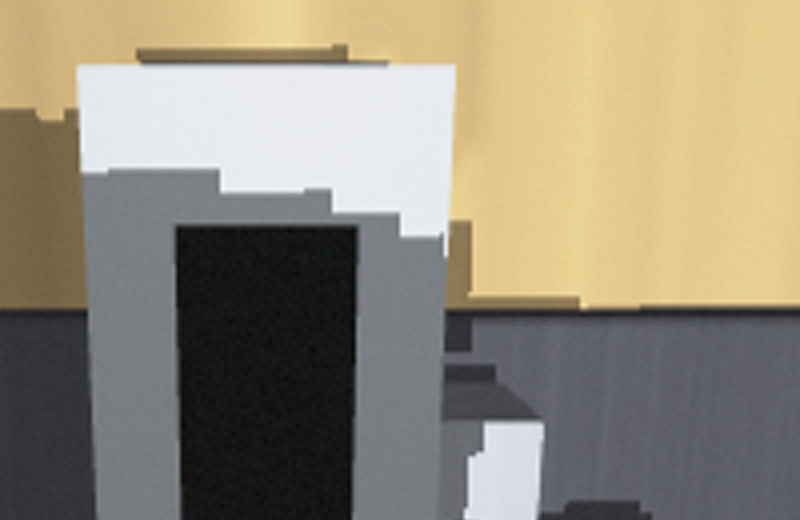

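The -1.4 N along x matches the tip spring near full depth. Press gently until the bar itself carries load.

Request:
servo_tool(increments=[{"translation": [0, 0, 0.0003], "rotation": [0, 0, 0], "gripper": 0.01}, {"translation": [0, 0, 0.0006], "rotation": [0, 0, 0], "gripper": 0.01}, {"translation": [0, 0, 0.0009], "rotation": [0, 0, 0], "gripper": 0.01}, {"translation": [0, 0, 0.0012], "rotation": [0, 0, 0], "gripper": 0.01}, {"translation": [0, 0, 0.0012], "rotation": [0, 0, 0], "gripper": 0.01}, {"translation": [0, 0, 0.0012], "rotation": [0, 0, 0], "gripper": 0.01}, {"translation": [0, 0, 0.0012], "rotation": [0, 0, 0], "gripper": 0.01}, {"translation": [0, 0, 0.0012], "rotation": [0, 0, 0], "gripper": 0.01}, {"translation": [0, 0, 0.0012], "rotation": [0, 0, 0], "gripper": 0.01}, {"translation": [0, 0, 0.0012], "rotation": [0, 0, 0], "gripper": 0.01}])

```text
clock: 11.05
tool_pos: [0.5254, 0.0731, 0.0545]
eef_rot: [2.935, 1.569, 2.918]
wrist_force: [-5.3, -0.1, -2.1]
finger_gap: 0.0307
```

```bash
python3 - <<'E'
from tgt import *
s=ctrl.state();show(s)
go(-.0155,.056,.0545,-.017)
go(-.0155,-.066,.0545,-.017)
E
```

```text
t 11.05 tcp [0.5254 0.0731 0.0545] jawyaw -0.0169 toolx [-1.9e-03  4.0e-04 -1.0e+00] F [-5.3 -0.1 -2.1] gap 0.0307 q [-0.378  0.69   0.308  1.945 -0.371  0.563  0.164]
-> [0.     0.0001 0.0003] [ 0.0001 -0.0019 -0.0004]
-> [-0.     -0.1219  0.0003] [ 0.0001 -0.0019 -0.0004]
```

The bar is in contact with 5 N. Now slide right.

Request:
servo_tool(increments=[{"translation": [0, -0.004, 0.0006], "rotation": [0, 0, 0], "gripper": 0.01}, {"translation": [0, -0.011, 0.0006], "rotation": [0, 0, 0], "gripper": 0.01}, {"translation": [0, -0.018, 0.0006], "rotation": [0, 0, 0], "gripper": 0.01}, {"translation": [0, -0.025, 0.0006], "rotation": [0, 0, 0], "gripper": 0.01}, {"translation": [0, -0.032, 0.0006], "rotation": [0, 0, 0], "gripper": 0.01}, {"translation": [0, -0.039, 0.0006], "rotation": [0, 0, 0], "gripper": 0.01}, {"translation": [0, -0.046, 0.0006], "rotation": [0, 0, 0], "gripper": 0.01}, {"translation": [0, -0.053, 0.0006], "rotation": [0, 0, 0], "gripper": 0.01}, {"translation": [0, -0.058, 0.0006], "rotation": [0, 0, 0], "gripper": 0.01}, {"translation": [0, -0.062, 0.0006], "rotation": [0, 0, 0], "gripper": 0.01}])

```text
clock: 12.05
tool_pos: [0.5244, 0.011, 0.0543]
eef_rot: [2.891, 1.568, 2.874]
wrist_force: [-5.6, 2.0, -4.8]
finger_gap: 0.0312
```

```bash
python3 - <<'E'
from tgt import *
s=ctrl.state();show(s)
go(-.0155,-.066,.0545,-.017)
E
```

```text
t 12.05 tcp [0.5244 0.011  0.0543] jawyaw -0.0168 toolx [-3.2e-03  9.0e-04 -1.0e+00] F [-5.6  2.  -4.8] gap 0.0312 q [-0.252  0.683  0.292  1.961 -0.356  0.551  0.268]
-> [-0.0003 -0.0598  0.0002] [ 0.0002 -0.0032 -0.0008]
```

Request:
servo_tool(increments=[{"translation": [0, -0.006, 0.0006], "rotation": [0, -0.003, 0], "gripper": 0.01}, {"translation": [0, -0.013, 0.0006], "rotation": [0, -0.003, 0], "gripper": 0.01}, {"translation": [0, -0.02, 0.0006], "rotation": [0, -0.003, 0], "gripper": 0.01}, {"translation": [0, -0.027, 0.0006], "rotation": [0, -0.003, 0], "gripper": 0.01}, {"translation": [0, -0.034, 0.0006], "rotation": [0, -0.003, 0], "gripper": 0.01}, {"translation": [0, -0.041, 0.0006], "rotation": [0, -0.003, 0], "gripper": 0.01}, {"translation": [0, -0.048, 0.0006], "rotation": [0, -0.003, 0], "gripper": 0.01}, {"translation": [0, -0.055, 0.0006], "rotation": [0, -0.003, 0], "gripper": 0.01}, {"translation": [0, -0.061, 0.0006], "rotation": [0, -0.003, 0], "gripper": 0.01}, {"translation": [0, -0.062, 0.0006], "rotation": [0, -0.003, 0], "gripper": 0.01}])

```text
clock: 13.05
tool_pos: [0.5234, -0.0524, 0.0541]
eef_rot: [-2.927, 1.57, -2.944]
wrist_force: [-5.0, 2.1, -4.8]
finger_gap: 0.0306
```

```bash
python3 - <<'E'
from tgt import *
s,c=look("w12")
look("t12","top",crp=(245,125,130,100),k=6)
go(-.0155,-.066,.0545,-.017)
E
```

```text
t 13.05 tcp [ 0.5234 -0.0524  0.0541] jawyaw -0.0175 toolx [-1.1e-03 -2.0e-04 -1.0e+00] F [-5.   2.1 -4.8] gap 0.0306 q [-0.123  0.682  0.278  1.958 -0.339  0.547  0.37 ]
t 13.1 tcp [ 0.5234 -0.0524  0.0541] jawyaw -0.0174 toolx [-1.e-03 -4.e-04 -1.e+00] F [-4.7 -0.9 -5.2] gap 0.0313 q [-0.123  0.682  0.278  1.958 -0.338  0.547  0.37 ]
-> [-0.0004  0.0036  0.0001] [-0.0003 -0.001   0.0007]
```

View pics/t12.png

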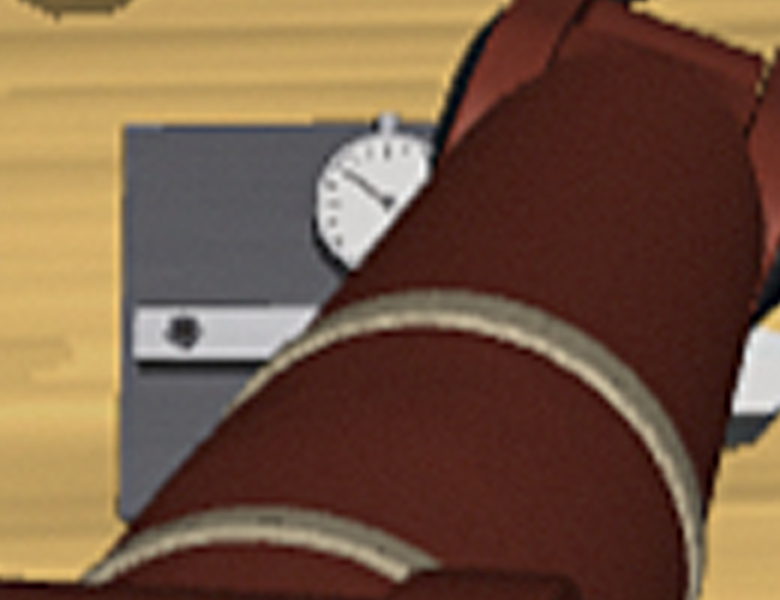

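View pics/w12.png

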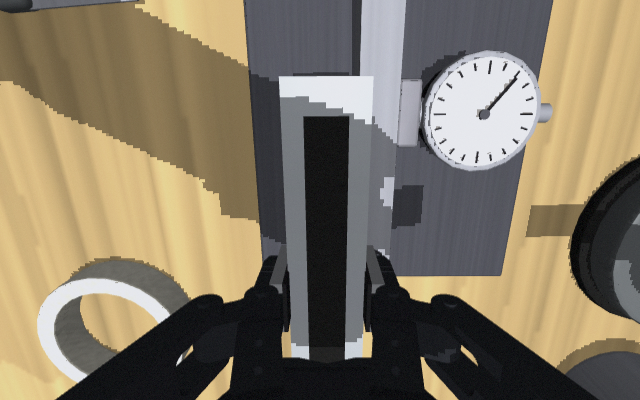

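The dial needle has swung well off rest, and contact held at 5 N with the tip at block x ≈ -70 mm. Face one is done. Retreat and lift, then turn to nose-forward right of the gauge so I can regrasp, since joint 7 cannot make the full half-turn.

```bash
python3 - <<'E'
from tgt import *
s=ctrl.state();show(s)
for z in (.13,.0405): print(z,*[v.round(4) for v in delta(s,[.54,-.18,z],np.pi/2)])
E
```

```text
t 13.15 tcp [ 0.5234 -0.0523  0.0541] jawyaw -0.0173 toolx [-1.e-03 -7.e-04 -1.e+00] F [-4.8 -1.4 -4.4] gap 0.0308 q [-0.123  0.682  0.278  1.958 -0.338  0.547  0.37 ]
0.13 [-0.0758 -0.1274  0.0188] [-1.5881e+00 -1.4000e-03 -2.0000e-04]
0.0405 [ 0.0137 -0.1273  0.0188] [-1.5881e+00 -1.4000e-03 -2.0000e-04]
```

Request:
servo_tool(increments=[{"translation": [0, 0.0, -0.006], "rotation": [0, 0, 0], "gripper": 0.01}, {"translation": [-0.003, 0.0, -0.018], "rotation": [0, 0, 0], "gripper": 0.01}, {"translation": [-0.02, 0, -0.025], "rotation": [0, 0, 0], "gripper": 0.01}, {"translation": [-0.045, 0, -0.025], "rotation": [-0.03, 0, 0], "gripper": 0.01}, {"translation": [-0.07, -0.01, -0.022], "rotation": [-0.14, 0, 0], "gripper": 0.01}, {"translation": [-0.085, -0.03, -0.016], "rotation": [-0.28, 0, 0], "gripper": 0.01}, {"translation": [-0.09, -0.05, -0.009], "rotation": [-0.42, 0, 0], "gripper": 0.01}, {"translation": [-0.09, -0.07, -0.002], "rotation": [-0.56, 0, 0], "gripper": 0.01}, {"translation": [-0.09, -0.09, 0.005], "rotation": [-0.7, 0, 0], "gripper": 0.01}, {"translation": [-0.09, -0.11, 0.012], "rotation": [-0.84, 0, 0], "gripper": 0.01}])

```text
clock: 14.15
tool_pos: [0.5365, -0.1647, 0.1454]
eef_rot: [-1.312, 1.563, -0.485]
wrist_force: [0.3, 0.6, -5.2]
finger_gap: 0.0311
```

```bash
python3 - <<'E'
from tgt import *
s=ctrl.state();show(s)
for z in (.13,.0405): print(z,*[v.round(4) for v in delta(s,[.54,-.18,z],np.pi/2)])
E
```

```text
t 14.15 tcp [ 0.5365 -0.1647  0.1454] jawyaw 0.827 toolx [ 0.0067 -0.0035 -1.    ] F [ 0.3  0.6 -5.2] gap 0.0311 q [ 0.196  0.567  0.095  1.791 -0.07   0.779  1.153]
0.13 [ 0.0155 -0.0129 -0.0089] [-0.7438 -0.0009  0.0077]
0.0405 [ 0.105  -0.0122 -0.0091] [-0.7438 -0.0009  0.0077]
```

Request:
servo_tool(increments=[{"translation": [0.005, -0.004, -0.002], "rotation": [-0.14, 0, 0.001], "gripper": 0.01}, {"translation": [0.015, -0.008, -0.004], "rotation": [-0.28, 0, 0.003], "gripper": 0.01}, {"translation": [0.025, -0.012, -0.007], "rotation": [-0.42, -0.001, 0.005], "gripper": 0.01}, {"translation": [0.035, -0.012, -0.009], "rotation": [-0.56, -0.001, 0.007], "gripper": 0.01}, {"translation": [0.05, -0.012, -0.009], "rotation": [-0.7, -0.001, 0.0077], "gripper": 0.01}, {"translation": [0.065, -0.012, -0.009], "rotation": [-0.744, -0.001, 0.0077], "gripper": 0.01}, {"translation": [0.08, -0.012, -0.009], "rotation": [-0.744, -0.001, 0.0077], "gripper": 0.01}, {"translation": [0.094, -0.012, -0.009], "rotation": [-0.744, -0.001, 0.0077], "gripper": 0.01}, {"translation": [0.102, -0.012, -0.009], "rotation": [-0.744, -0.001, 0.0077], "gripper": 0.01}, {"translation": [0.103, -0.012, -0.009], "rotation": [-0.744, -0.001, 0.0077], "gripper": 0.01}])

```text
clock: 15.15
tool_pos: [0.54, -0.18, 0.0416]
eef_rot: [2.523, 1.571, -2.19]
wrist_force: [-0.9, 0.1, -5.1]
finger_gap: 0.0307
```

```bash
python3 - <<'E'
from tgt import *
s,c=look("w13")
print(*[v.round(4) for v in delta(s,[.54,-.18,.0405],np.pi/2)])
E
```

```text
t 15.15 tcp [ 0.54   -0.18    0.0416] jawyaw 1.5705 toolx [-1.e-04 -1.e-04 -1.e+00] F [-0.9  0.1 -5.1] gap 0.0307 q [ 0.349  0.731 -0.104  1.836  0.127  0.582  1.736]
[ 0.0011 -0.      0.    ] [-0.0003 -0.0001 -0.0001]
```

View pics/w13.png

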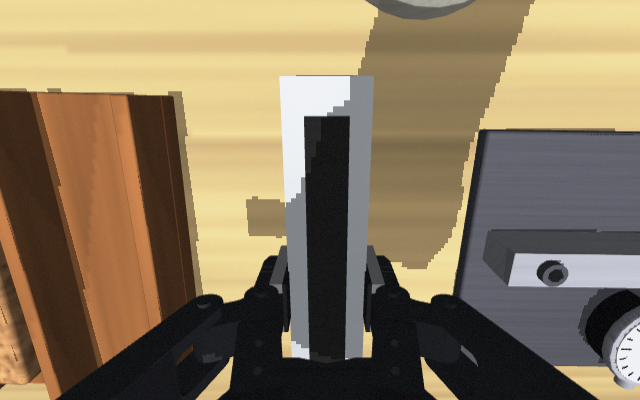

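The block stands straight, clear of rack and gauge. Set it down, release and rise.

Request:
servo_tool(increments=[{"translation": [0.001, 0, 0], "rotation": [0, 0, 0], "gripper": 0.01}, {"translation": [0.002, 0, 0], "rotation": [0, 0, 0], "gripper": 0.01}, {"translation": [0.002, 0, 0], "rotation": [0, 0, 0], "gripper": 0.01}, {"translation": [0.001, 0, 0], "rotation": [0, 0, 0], "gripper": 0.085}, {"translation": [0.001, 0, 0], "rotation": [0, 0, 0], "gripper": 0.085}, {"translation": [0.001, 0, 0], "rotation": [0, 0, 0], "gripper": 0.085}, {"translation": [-0.003, 0, 0], "rotation": [0, 0, 0], "gripper": 0.085}, {"translation": [-0.02, 0, 0], "rotation": [0, 0, 0], "gripper": 0.085}, {"translation": [-0.04, 0, 0], "rotation": [0, 0, 0], "gripper": 0.085}, {"translation": [-0.055, 0, 0], "rotation": [0, 0, 0], "gripper": 0.085}])

```text
clock: 16.2
tool_pos: [0.5408, -0.1801, 0.0986]
eef_rot: [-1.868, 1.569, -0.298]
wrist_force: [0.0, -0.3, 0.4]
finger_gap: 0.0849
```

```bash
python3 - <<'E'
from tgt import *
s,c=look("w14")
E
```

```text
t 16.2 tcp [ 0.5408 -0.1801  0.0986] jawyaw 1.5706 toolx [ 2.2e-03 -7.0e-04 -1.0e+00] F [ 0.  -0.3  0.4] gap 0.0849 q [ 0.359  0.645 -0.12   1.799  0.112  0.702  1.749]
```

View pics/w14.png

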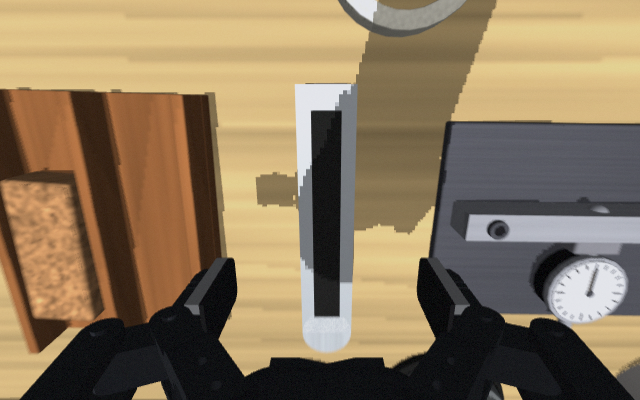

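Request:
servo_tool(increments=[{"translation": [0, 0, 0], "rotation": [0.14, 0, 0], "gripper": 0.085}, {"translation": [0, 0, 0], "rotation": [0.28, 0, 0], "gripper": 0.085}, {"translation": [0, 0, 0], "rotation": [0.43, 0, 0], "gripper": 0.085}, {"translation": [0, 0, 0], "rotation": [0.58, 0, 0], "gripper": 0.085}, {"translation": [0, 0, 0], "rotation": [0.73, 0, 0], "gripper": 0.085}, {"translation": [0, 0, 0], "rotation": [0.88, 0, 0], "gripper": 0.085}, {"translation": [0, 0, 0], "rotation": [1.03, 0, 0], "gripper": 0.085}, {"translation": [0, 0, 0], "rotation": [1.18, 0, 0], "gripper": 0.085}, {"translation": [0, 0, 0], "rotation": [1.33, 0, 0], "gripper": 0.085}, {"translation": [0, 0, 0], "rotation": [1.48, 0, 0], "gripper": 0.085}])

```text
clock: 17.25
tool_pos: [0.5423, -0.1804, 0.1008]
eef_rot: [-0.368, 1.564, -0.283]
wrist_force: [-0.9, 0.1, 0.6]
finger_gap: 0.0849
```

Request:
servo_tool(increments=[{"translation": [0, 0, 0], "rotation": [0.15, 0, 0], "gripper": 0.085}, {"translation": [0, 0, 0], "rotation": [0.3, 0, 0], "gripper": 0.085}, {"translation": [0, 0, 0], "rotation": [0.45, 0, 0], "gripper": 0.085}, {"translation": [0, 0, 0], "rotation": [0.6, 0, 0], "gripper": 0.085}, {"translation": [0, 0, 0], "rotation": [0.75, 0, 0], "gripper": 0.085}, {"translation": [0, 0, 0], "rotation": [0.9, 0, 0], "gripper": 0.085}, {"translation": [0, 0, 0], "rotation": [1.05, 0, 0], "gripper": 0.085}, {"translation": [0, 0, 0], "rotation": [1.2, 0, 0], "gripper": 0.085}, {"translation": [0, 0, 0], "rotation": [1.35, 0, 0], "gripper": 0.085}, {"translation": [0, 0, 0], "rotation": [1.5, 0, 0], "gripper": 0.085}])

```text
clock: 18.25
tool_pos: [0.5423, -0.18, 0.1006]
eef_rot: [1.178, 1.564, -0.237]
wrist_force: [0.4, -0.5, -0.0]
finger_gap: 0.0852
```

```bash
python3 - <<'E'
from tgt import *
s,c=look("w15")
for z in (.09,.0395):print(*[v.round(4) for v in delta(s,[.54,-.18,z],-np.pi/2)])
E
```

```text
t 18.25 tcp [ 0.5423 -0.18    0.1006] jawyaw -1.415 toolx [ 0.0065 -0.0016 -1.    ] F [ 0.4 -0.5 -0. ] gap 0.0852 q [-0.155  0.752  0.732  1.814 -0.667  0.833 -0.505]
[ 0.0106 -0.0024 -0.0004] [ 0.1558  0.0021 -0.0064]
[ 0.0611 -0.0027 -0.0005] [ 0.1558  0.0021 -0.0064]
```

View pics/w15.png

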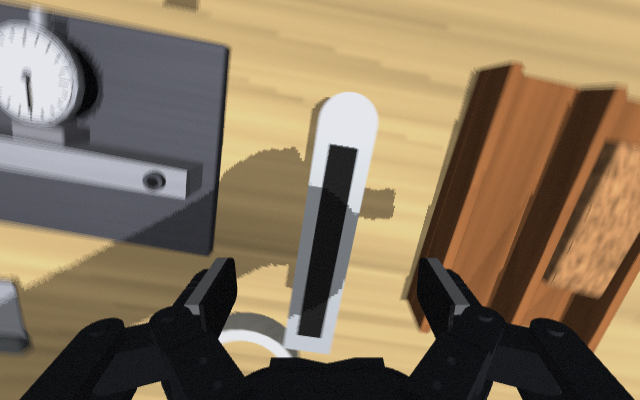

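Request:
servo_tool(increments=[{"translation": [0, -0.002, 0], "rotation": [0.1, 0.001, -0.004], "gripper": 0.085}, {"translation": [0.005, -0.0027, -0.0005], "rotation": [0.156, 0.002, -0.0064], "gripper": 0.085}, {"translation": [0.02, -0.0027, -0.0005], "rotation": [0.156, 0.002, -0.0064], "gripper": 0.085}, {"translation": [0.038, -0.0027, -0.0005], "rotation": [0.156, 0.002, -0.0064], "gripper": 0.085}, {"translation": [0.053, -0.0027, -0.0005], "rotation": [0.156, 0.002, -0.0064], "gripper": 0.085}, {"translation": [0.061, -0.0027, -0.0005], "rotation": [0.156, 0.002, -0.0064], "gripper": 0.085}, {"translation": [0.061, -0.0027, -0.0005], "rotation": [0.156, 0.002, -0.0064], "gripper": 0.085}, {"translation": [0.061, -0.0027, -0.0005], "rotation": [0.156, 0.002, -0.0064], "gripper": 0.04}, {"translation": [0.061, -0.0027, -0.0005], "rotation": [0.156, 0.002, -0.0064], "gripper": 0.01}, {"translation": [0.061, -0.0027, -0.0005], "rotation": [0.156, 0.002, -0.0064], "gripper": 0.01}])

```text
clock: 19.3
tool_pos: [0.5405, -0.18, 0.04]
eef_rot: [0.824, 1.57, -0.75]
wrist_force: [-0.9, -0.5, 0.4]
finger_gap: 0.0432
```

```bash
python3 - <<'E'
from tgt import *
s,c=look("w16")
P=ray(c,[[326,90]],.075,s);print(P)
go(-.040,.056,.14,-.017,s)
E
```

```text
t 19.3 tcp [ 0.5405 -0.18    0.04  ] jawyaw -1.574 toolx [ 9.e-04 -8.e-04 -1.e+00] F [-0.9 -0.5  0.4] gap 0.0432 q [-0.132  0.844  0.698  1.852 -0.787  0.744 -0.563]
[[ 0.6214013  -0.17986011  0.075     ]]
-> [-0.1002 -0.0401 -0.2534] [-1.557e+00  1.300e-03 -1.000e-04]
```

View pics/w16.png

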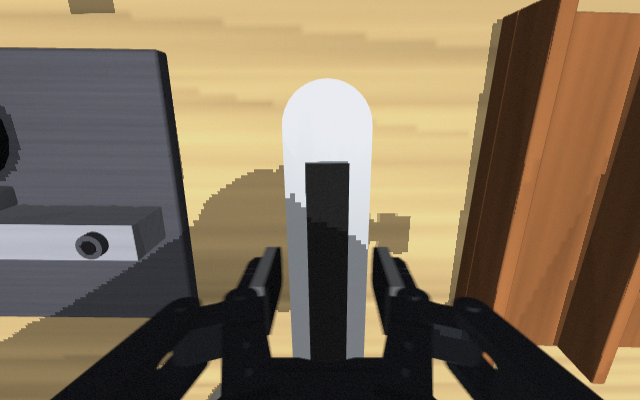

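Centred and still closing. Finish the grip and lift.

Request:
servo_tool(increments=[{"translation": [0, 0, 0], "rotation": [0, 0, 0], "gripper": 0.01}, {"translation": [0, 0, 0], "rotation": [0, 0, 0], "gripper": 0.01}, {"translation": [0, 0, 0], "rotation": [0, 0, 0], "gripper": 0.01}, {"translation": [0, 0, 0], "rotation": [0, 0, 0], "gripper": 0.01}, {"translation": [-0.003, 0, 0], "rotation": [0, 0, 0], "gripper": 0.01}, {"translation": [-0.015, 0, 0], "rotation": [0, 0, 0], "gripper": 0.01}, {"translation": [-0.035, 0, 0], "rotation": [0, 0, 0], "gripper": 0.01}, {"translation": [-0.06, 0, 0], "rotation": [0, 0, 0], "gripper": 0.01}, {"translation": [-0.08, 0, 0], "rotation": [-0.05, 0, 0], "gripper": 0.01}, {"translation": [-0.095, 0, -0.01], "rotation": [-0.15, 0, 0], "gripper": 0.01}])

```text
clock: 20.35
tool_pos: [0.54, -0.1717, 0.1367]
eef_rot: [0.278, 1.567, -1.146]
wrist_force: [0.3, -0.1, -5.5]
finger_gap: 0.0314
```

```bash
python3 - <<'E'
from tgt import *
s,c=look("w17")
go(-.040,.056,.13,-.017,s)
E
```

```text
t 20.35 tcp [ 0.54   -0.1717  0.1367] jawyaw -1.4236 toolx [ 0.0015 -0.0034 -1.    ] F [ 0.3 -0.1 -5.5] gap 0.0314 q [-0.201  0.707  0.782  1.793 -0.619  0.903 -0.563]
-> [ 0.0059 -0.0025 -0.2484] [-1.4066  0.0037  0.0017]
```

View pics/w17.png

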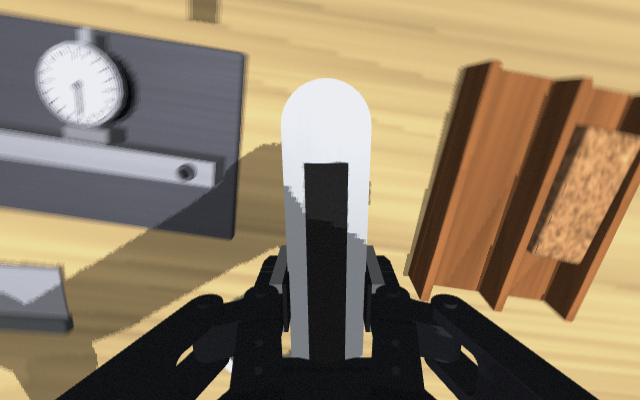

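Held. Turn the nose to the left and carry to the left start above the plate front.

Request:
servo_tool(increments=[{"translation": [0, 0, -0.02], "rotation": [-0.13, 0, 0], "gripper": 0.01}, {"translation": [0, 0, -0.048], "rotation": [-0.27, 0, 0], "gripper": 0.01}, {"translation": [0, 0, -0.077], "rotation": [-0.41, 0.001, 0], "gripper": 0.01}, {"translation": [0, 0, -0.106], "rotation": [-0.55, 0.001, 0.001], "gripper": 0.01}, {"translation": [0, -0.001, -0.135], "rotation": [-0.7, 0.002, 0.001], "gripper": 0.01}, {"translation": [0, -0.001, -0.164], "rotation": [-0.85, 0.002, 0.001], "gripper": 0.01}, {"translation": [0, -0.002, -0.193], "rotation": [-1.0, 0.003, 0.001], "gripper": 0.01}, {"translation": [0.002, -0.002, -0.22], "rotation": [-1.15, 0.003, 0.001], "gripper": 0.01}, {"translation": [0.004, -0.002, -0.24], "rotation": [-1.29, 0.003, 0.001], "gripper": 0.01}, {"translation": [0.006, -0.0025, -0.2484], "rotation": [-1.4, 0.0037, 0.0017], "gripper": 0.01}])

```text
clock: 21.4
tool_pos: [0.4996, 0.0795, 0.1319]
eef_rot: [1.462, 1.565, 1.452]
wrist_force: [0.3, 0.4, -5.3]
finger_gap: 0.031
```

```bash
python3 - <<'E'
from tgt import *
s,c=look("w18")
go(-.035,.064,.0545,-.017,s)
E
```

```text
t 21.4 tcp [0.4996 0.0795 0.1319] jawyaw -0.0096 toolx [ 7.0e-04  5.5e-03 -1.0e+00] F [ 0.3  0.4 -5.3] gap 0.031 q [-0.472  0.546  0.408  1.956 -0.333  0.703  0.13 ]
-> [0.0774 0.0017 0.0066] [ 0.0074  0.0006 -0.0055]
```

View pics/w18.png

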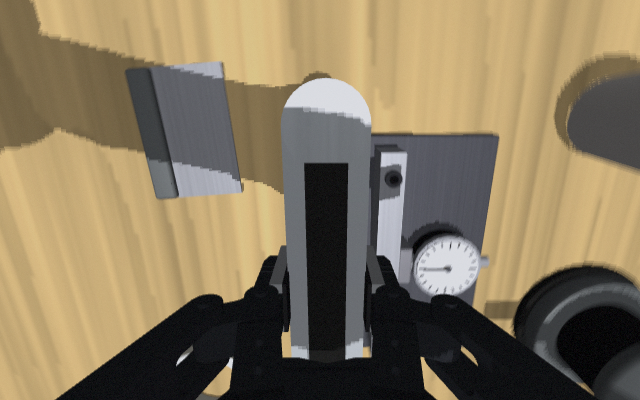

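Request:
servo_tool(increments=[{"translation": [0.01, 0.001, 0.003], "rotation": [0.007, 0.0006, -0.0055], "gripper": 0.01}, {"translation": [0.025, 0.0017, 0.0066], "rotation": [0.0074, 0.0006, -0.0055], "gripper": 0.01}, {"translation": [0.04, 0.0017, 0.0066], "rotation": [0.0074, 0.0006, -0.0055], "gripper": 0.01}, {"translation": [0.053, 0.0017, 0.0066], "rotation": [0.0074, 0.0006, -0.0055], "gripper": 0.01}, {"translation": [0.062, 0.0017, 0.0066], "rotation": [0.0074, 0.0006, -0.0055], "gripper": 0.01}, {"translation": [0.069, 0.0017, 0.0066], "rotation": [0.0074, 0.0006, -0.0055], "gripper": 0.01}, {"translation": [0.074, 0.0017, 0.0066], "rotation": [0.0074, 0.0006, -0.0055], "gripper": 0.01}, {"translation": [0.077, 0.0017, 0.0066], "rotation": [0.0074, 0.0006, -0.0055], "gripper": 0.01}, {"translation": [0.0775, 0.0017, 0.0066], "rotation": [0.0074, 0.0006, -0.0055], "gripper": 0.01}, {"translation": [0.0775, 0.0017, 0.0066], "rotation": [0.0074, 0.0006, -0.0055], "gripper": 0.01}])

```text
clock: 22.45
tool_pos: [0.5061, 0.0821, 0.0544]
eef_rot: [1.847, 1.57, 1.832]
wrist_force: [1.2, -0.0, -5.5]
finger_gap: 0.0308
```

```bash
python3 - <<'E'
from tgt import *
s,c=look("w19",crp=(260,60,200,130),k=4)
pickle.dump((s,c),open("w19.pkl","wb"))
go(-.016,.064,.054,-.017)
E
```

```text
t 22.45 tcp [0.5061 0.0821 0.0544] jawyaw -0.0142 toolx [-2.e-04  8.e-04 -1.e+00] F [ 1.2 -0.  -5.5] gap 0.0308 q [-0.418  0.675  0.329  1.996 -0.41   0.534  0.185]
-> [ 0.0005 -0.0006  0.0192] [ 0.0029 -0.     -0.0008]
```

View pics/w19.png

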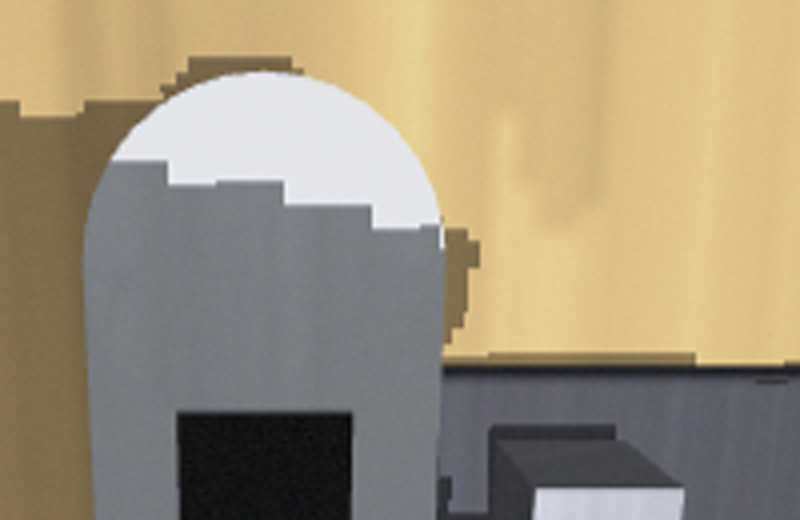

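Advance to the bar with the same gentle preload.

Request:
servo_tool(increments=[{"translation": [0.0005, -0.0005, 0.005], "rotation": [0.003, 0, 0], "gripper": 0.01}, {"translation": [0.0005, -0.0005, 0.01], "rotation": [0.003, 0, 0], "gripper": 0.01}, {"translation": [0.0005, -0.0005, 0.0135], "rotation": [0.003, 0, 0], "gripper": 0.01}, {"translation": [0.0005, -0.0005, 0.0155], "rotation": [0.003, 0, 0], "gripper": 0.01}, {"translation": [0.0005, -0.0005, 0.017], "rotation": [0.003, 0, 0], "gripper": 0.01}, {"translation": [0.0005, -0.0005, 0.018], "rotation": [0.003, 0, 0], "gripper": 0.01}, {"translation": [0.0005, -0.0005, 0.0187], "rotation": [0.003, 0, 0], "gripper": 0.01}, {"translation": [0.0005, -0.0005, 0.0192], "rotation": [0.003, 0, 0], "gripper": 0.01}, {"translation": [0.0005, -0.0005, 0.0196], "rotation": [0.003, 0, 0], "gripper": 0.01}, {"translation": [0.0005, -0.0005, 0.0196], "rotation": [0.003, 0, 0], "gripper": 0.01}])

```text
clock: 23.5
tool_pos: [0.525, 0.0814, 0.0539]
eef_rot: [2.628, 1.569, 2.61]
wrist_force: [-2.1, -0.6, -4.5]
finger_gap: 0.0315
```

```bash
python3 - <<'E'
from tgt import *
s=ctrl.state();show(s)
go(-.016,.064,.054,-.017)
E
```

```text
t 23.5 tcp [0.525  0.0814 0.0539] jawyaw -0.0173 toolx [-1.6e-03  9.0e-04 -1.0e+00] F [-2.1 -0.6 -4.5] gap 0.0315 q [-0.41   0.696  0.335  1.944 -0.405  0.568  0.18 ]
-> [-0.0001 -0.0002  0.0003] [-0.0003 -0.0016 -0.0009]
```

Request:
servo_tool(increments=[{"translation": [0, 0, 0.0005], "rotation": [0, -0.001, 0], "gripper": 0.01}, {"translation": [0, 0, 0.0009], "rotation": [0, -0.001, 0], "gripper": 0.01}, {"translation": [0, 0, 0.0009], "rotation": [0, -0.001, 0], "gripper": 0.01}, {"translation": [0, 0, 0.0009], "rotation": [0, -0.001, 0], "gripper": 0.01}, {"translation": [0, 0, 0.0009], "rotation": [0, -0.001, 0], "gripper": 0.01}, {"translation": [0, 0, 0.0009], "rotation": [0, -0.001, 0], "gripper": 0.01}, {"translation": [0, 0, 0.0009], "rotation": [0, -0.001, 0], "gripper": 0.01}, {"translation": [0, 0, 0.0009], "rotation": [0, -0.001, 0], "gripper": 0.01}, {"translation": [0, 0, 0.0009], "rotation": [0, -0.001, 0], "gripper": 0.01}, {"translation": [0, 0, 0.0009], "rotation": [0, -0.001, 0], "gripper": 0.01}])

```text
clock: 24.5
tool_pos: [0.5251, 0.0814, 0.0537]
eef_rot: [2.714, 1.568, 2.697]
wrist_force: [-5.3, 0.1, -1.8]
finger_gap: 0.0313
```

```bash
python3 - <<'E'
from tgt import *
s,c=look("w20");look("t20","top",crp=(245,125,130,100),k=6)
go(-.0155,.064,.054,-.017)
go(-.0155,-.058,.054,-.017)
E
```

```text
t 24.5 tcp [0.5251 0.0814 0.0537] jawyaw -0.0174 toolx [-0.0022  0.0011 -1.    ] F [-5.3  0.1 -1.8] gap 0.0313 q [-0.41   0.696  0.335  1.944 -0.405  0.569  0.18 ]
t 24.55 tcp [0.5251 0.0814 0.0537] jawyaw -0.0174 toolx [-0.0022  0.0011 -1.    ] F [-5.7  0.1 -3.1] gap 0.0313 q [-0.41   0.696  0.335  1.944 -0.405  0.569  0.18 ]
-> [-0.0003 -0.0002  0.0007] [-0.0004 -0.0023 -0.001 ]
-> [-0.0004 -0.1222  0.0008] [-0.0004 -0.0023 -0.001 ]
```

View pics/t20.png

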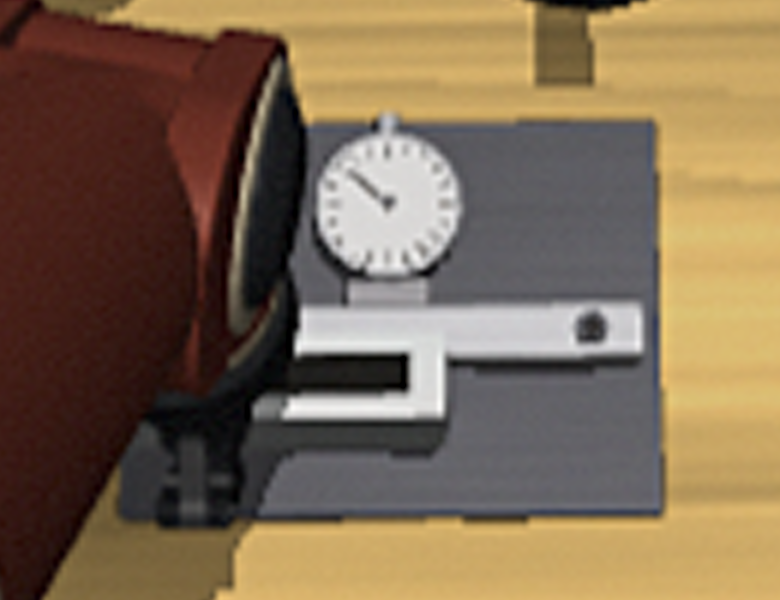

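View pics/w20.png

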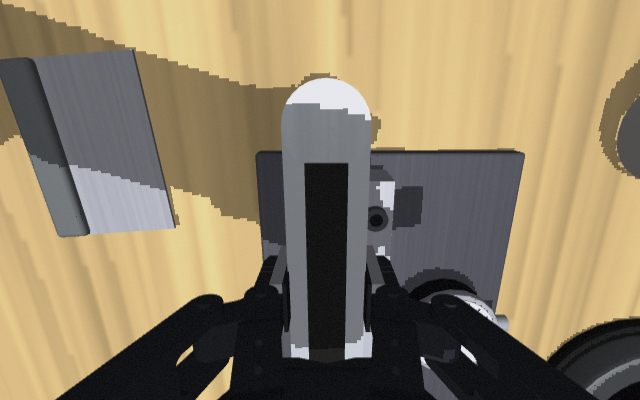

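The dial needle points to the same place as on the first face, up-left at (368,185) in the crop, and the tail extends just past the tip. Sliding right.

Request:
servo_tool(increments=[{"translation": [0, -0.004, 0.0007], "rotation": [0, -0.002, -0.001], "gripper": 0.01}, {"translation": [0, -0.011, 0.0007], "rotation": [0, -0.002, -0.001], "gripper": 0.01}, {"translation": [0, -0.018, 0.0007], "rotation": [0, -0.002, -0.001], "gripper": 0.01}, {"translation": [0, -0.025, 0.0007], "rotation": [0, -0.002, -0.001], "gripper": 0.01}, {"translation": [0, -0.032, 0.0007], "rotation": [0, -0.002, -0.001], "gripper": 0.01}, {"translation": [0, -0.039, 0.0007], "rotation": [0, -0.002, -0.001], "gripper": 0.01}, {"translation": [0, -0.046, 0.0007], "rotation": [0, -0.002, -0.001], "gripper": 0.01}, {"translation": [0, -0.053, 0.0007], "rotation": [0, -0.002, -0.001], "gripper": 0.01}, {"translation": [0, -0.06, 0.0007], "rotation": [0, -0.002, -0.001], "gripper": 0.01}, {"translation": [0, -0.067, 0.0007], "rotation": [0, -0.002, -0.001], "gripper": 0.01}])

```text
clock: 25.6
tool_pos: [0.524, 0.0153, 0.0532]
eef_rot: [2.489, 1.568, 2.473]
wrist_force: [-4.1, 2.3, -5.1]
finger_gap: 0.0315
```

```bash
python3 - <<'E'
from tgt import *
s=ctrl.state();show(s)
go(-.0155,-.058,.054,-.017)
E
```

```text
t 25.6 tcp [0.524  0.0153 0.0532] jawyaw -0.0165 toolx [-0.0019  0.0015 -1.    ] F [-4.1  2.3 -5.1] gap 0.0315 q [-0.275  0.687  0.316  1.964 -0.389  0.552  0.293]
-> [-0.0009 -0.0561  0.0006] [ 0.0005 -0.002  -0.0015]
```

Request:
servo_tool(increments=[{"translation": [-0.0003, -0.007, 0.0007], "rotation": [0, -0.002, -0.001], "gripper": 0.01}, {"translation": [-0.0005, -0.014, 0.0007], "rotation": [0, -0.002, -0.001], "gripper": 0.01}, {"translation": [-0.0005, -0.021, 0.0007], "rotation": [0, -0.002, -0.001], "gripper": 0.01}, {"translation": [-0.0005, -0.028, 0.0007], "rotation": [0, -0.002, -0.001], "gripper": 0.01}, {"translation": [-0.0005, -0.035, 0.0007], "rotation": [0, -0.002, -0.001], "gripper": 0.01}, {"translation": [-0.0005, -0.042, 0.0007], "rotation": [0, -0.002, -0.001], "gripper": 0.01}, {"translation": [-0.0005, -0.049, 0.0007], "rotation": [0, -0.002, -0.001], "gripper": 0.01}, {"translation": [-0.0005, -0.054, 0.0007], "rotation": [0, -0.002, -0.001], "gripper": 0.01}, {"translation": [-0.0005, -0.056, 0.0007], "rotation": [0, -0.002, -0.001], "gripper": 0.01}, {"translation": [-0.0005, -0.056, 0.0007], "rotation": [0, -0.002, -0.001], "gripper": 0.01}])

```text
clock: 26.6
tool_pos: [0.5231, -0.0412, 0.0534]
eef_rot: [3.05, 1.569, 3.034]
wrist_force: [-5.0, 0.8, -5.9]
finger_gap: 0.0308
```

```bash
python3 - <<'E'
from tgt import *
s,c=look("w21")
go(-.0155,-.058,.054,-.017)
E
```

```text
t 26.6 tcp [ 0.5231 -0.0412  0.0534] jawyaw -0.0167 toolx [-1.3e-03  1.0e-04 -1.0e+00] F [-5.   0.8 -5.9] gap 0.0308 q [-0.161  0.686  0.305  1.962 -0.373  0.549  0.384]
-> [-0.0006  0.0005  0.0006] [ 0.0004 -0.0012  0.0001]
```

View pics/w21.png

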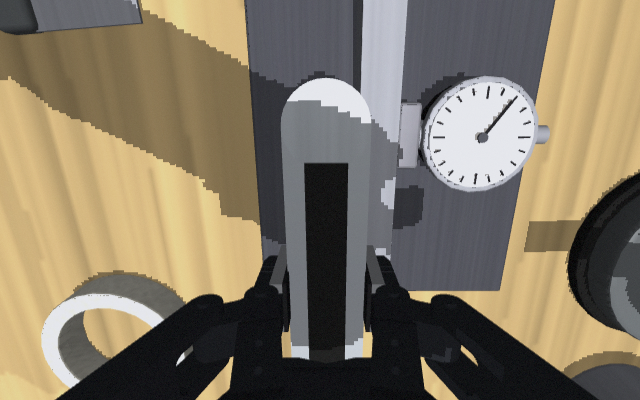

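The tip is at block x ≈ +58 mm with the needle in the same place and 5 N on the bar, so face two is done. Retreat, lift, and go to the rack.

Request:
servo_tool(increments=[{"translation": [0, 0.0, 0.0005], "rotation": [0, 0, 0], "gripper": 0.01}, {"translation": [0, 0.0, -0.01], "rotation": [0, 0, 0], "gripper": 0.01}, {"translation": [-0.005, 0, -0.022], "rotation": [0, 0, 0], "gripper": 0.01}, {"translation": [-0.03, 0, -0.025], "rotation": [0, 0, 0], "gripper": 0.01}, {"translation": [-0.055, -0.01, -0.023], "rotation": [0.06, 0, 0], "gripper": 0.01}, {"translation": [-0.08, -0.03, -0.015], "rotation": [0.2, 0, 0], "gripper": 0.01}, {"translation": [-0.095, -0.055, -0.007], "rotation": [0.34, 0, 0], "gripper": 0.01}, {"translation": [-0.1, -0.085, 0.002], "rotation": [0.48, 0, 0], "gripper": 0.01}, {"translation": [-0.1, -0.115, 0.01], "rotation": [0.62, 0, 0], "gripper": 0.01}, {"translation": [-0.1, -0.145, 0.018], "rotation": [0.76, 0, 0], "gripper": 0.01}])

```text
clock: 27.65
tool_pos: [0.5401, -0.1883, 0.1549]
eef_rot: [0.253, 1.566, -0.529]
wrist_force: [-0.1, 0.2, -4.9]
finger_gap: 0.0314
```

```bash
python3 - <<'E'
from tgt import *
s=ctrl.state();show(s)
p=W(rk,[[0,.034,0]])[0];print(p)
for z in(.14,.07):print(*[v.round(4) for v in delta(s,[p[0],p[1],z],rk[2]-np.pi/2)])
E
```

```text
t 27.65 tcp [ 0.5401 -0.1883  0.1549] jawyaw -0.7819 toolx [ 0.0039 -0.0023 -1.    ] F [-0.1  0.2 -4.9] gap 0.0314 q [-0.078  0.637  0.609  1.758 -0.454  0.886 -0.052]
[ 0.55787009 -0.30881583  0.        ]
[ 0.0153 -0.073   0.0975] [ 0.8191  0.0037 -0.0029]
[ 0.0853 -0.0731  0.0972] [ 0.8191  0.0037 -0.0029]
```

Request:
servo_tool(increments=[{"translation": [0, -0.01, 0.012], "rotation": [0.14, 0, 0], "gripper": 0.01}, {"translation": [0, -0.022, 0.028], "rotation": [0.28, 0.001, -0.001], "gripper": 0.01}, {"translation": [0, -0.035, 0.045], "rotation": [0.42, 0.002, -0.001], "gripper": 0.01}, {"translation": [0, -0.048, 0.062], "rotation": [0.56, 0.003, -0.002], "gripper": 0.01}, {"translation": [0.003, -0.06, 0.08], "rotation": [0.7, 0.0037, -0.003], "gripper": 0.01}, {"translation": [0.008, -0.069, 0.092], "rotation": [0.8, 0.0037, -0.003], "gripper": 0.01}, {"translation": [0.015, -0.073, 0.0975], "rotation": [0.819, 0.0037, -0.003], "gripper": 0.01}, {"translation": [0.02, -0.073, 0.0975], "rotation": [0.819, 0.0037, -0.003], "gripper": 0.01}, {"translation": [0.02, -0.073, 0.0975], "rotation": [0.819, 0.0037, -0.003], "gripper": 0.01}, {"translation": [0.02, -0.073, 0.0975], "rotation": [0.819, 0.0037, -0.003], "gripper": 0.01}])

```text
clock: 28.65
tool_pos: [0.5583, -0.3074, 0.1351]
eef_rot: [3.005, 1.569, 1.406]
wrist_force: [-0.2, -0.7, -4.9]
finger_gap: 0.031
```

```bash
python3 - <<'E'
from tgt import *
s,c=look("w22");look("t22","top",crp=(395,110,120,125),k=5)
p=W(rk,[[0,.034,0]])[0]
for z in(.075,.0565):print(*[v.round(4) for v in delta(s,[p[0],p[1],z],rk[2]-np.pi/2)])
E
```

```text
t 28.65 tcp [ 0.5583 -0.3074  0.1351] jawyaw -1.5985 toolx [ 2.0e-04  1.5e-03 -1.0e+00] F [-0.2 -0.7 -4.9] gap 0.031 q [ 0.042  0.811  0.793  1.583 -0.649  1.029 -0.573]
t 28.7 tcp [ 0.5584 -0.3077  0.1355] jawyaw -1.5988 toolx [ 7.e-04  8.e-04 -1.e+00] F [-0.4  0.  -5.7] gap 0.0311 q [ 0.042  0.811  0.794  1.582 -0.649  1.029 -0.573]
[ 0.0601 -0.0004  0.0015] [ 0.0025 -0.0015 -0.0002]
[ 0.0786 -0.0004  0.0015] [ 0.0025 -0.0015 -0.0002]
```

View pics/w22.png

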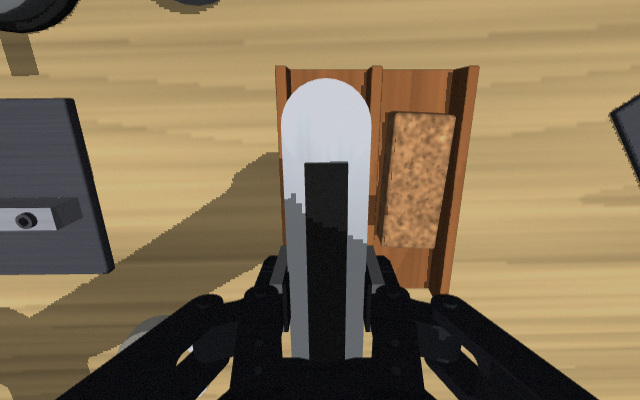

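View pics/t22.png

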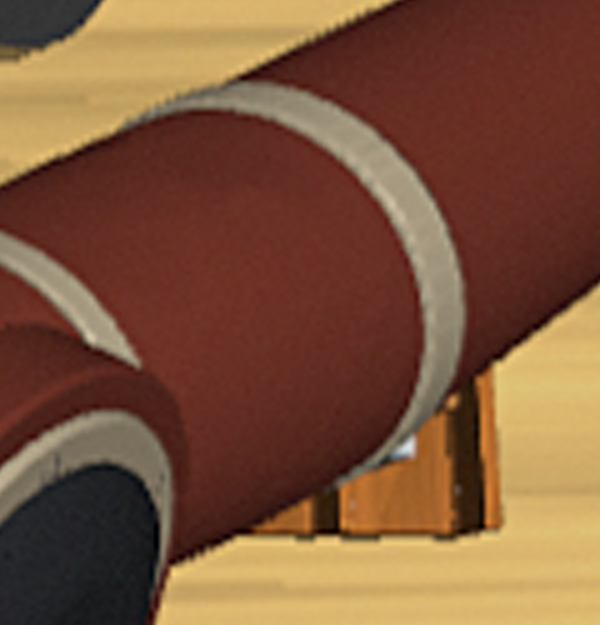

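Over the bay. I'll check its centre from the divider tops in the wrist view, at (287,67) and (371,67).

```bash
python3 - <<'E'
from tgt import *
s=ctrl.state();c=ctrl.camera("wrist")
P=ray(c,[[276,67],[287,67],[371,67],[382,67],[479,67]],.045,s)
cc,ss=np.cos(rk[2]),np.sin(rk[2])
for p in P: print(p.round(4),(cc*(p[0]-rk[0])+ss*(p[1]-rk[1])).round(4),(-ss*(p[0]-rk[0])+cc*(p[1]-rk[1])).round(4))
E
```

```text
[ 0.6588 -0.275   0.045 ] 0.0999 0.0708
[ 0.6586 -0.2828  0.045 ] 0.0999 0.0631
[ 0.657 -0.342  0.045] 0.1001 0.0038
[ 0.6568 -0.3497  0.045 ] 0.1001 -0.0039
[ 0.6549 -0.4181  0.045 ] 0.1003 -0.0723
```

Request:
servo_tool(increments=[{"translation": [0.005, 0, 0.001], "rotation": [0.002, -0.001, 0], "gripper": 0.01}, {"translation": [0.015, 0, 0.0015], "rotation": [0.0025, -0.0015, 0], "gripper": 0.01}, {"translation": [0.025, 0, 0.0015], "rotation": [0.0025, -0.0015, 0], "gripper": 0.01}, {"translation": [0.033, 0, 0.0015], "rotation": [0.0025, -0.0015, 0], "gripper": 0.01}, {"translation": [0.04, 0, 0.0015], "rotation": [0.0025, -0.0015, 0], "gripper": 0.01}, {"translation": [0.047, 0, 0.0015], "rotation": [0.0025, -0.0015, 0], "gripper": 0.01}, {"translation": [0.054, 0, 0.0015], "rotation": [0.0025, -0.0015, 0], "gripper": 0.01}, {"translation": [0.06, 0, 0.0015], "rotation": [0.0025, -0.0015, 0], "gripper": 0.01}, {"translation": [0.066, 0, 0.0015], "rotation": [0.0025, -0.0015, 0], "gripper": 0.01}, {"translation": [0.07, 0, 0.0015], "rotation": [0.0025, -0.0015, 0], "gripper": 0.01}])

```text
clock: 29.8
tool_pos: [0.5583, -0.3096, 0.0651]
eef_rot: [0.407, 1.57, -1.195]
wrist_force: [0.7, -0.2, -5.4]
finger_gap: 0.0312
```

```bash
python3 - <<'E'
from tgt import *
s,c=look("w23")
p=W(rk,[[0,.034,0]])[0]
for z in(.0555,):print(*[v.round(4) for v in delta(s,[p[0],p[1],z],rk[2]-np.pi/2)])
E
```

```text
t 29.8 tcp [ 0.5583 -0.3096  0.0651] jawyaw -1.6019 toolx [ 5.0e-04 -1.2e-03 -1.0e+00] F [ 0.7 -0.2 -5.4] gap 0.0312 q [ 0.073  0.891  0.733  1.633 -0.722  0.906 -0.517]
[ 0.0096 -0.0004 -0.0008] [-0.0009  0.0011 -0.0005]
```

View pics/w23.png

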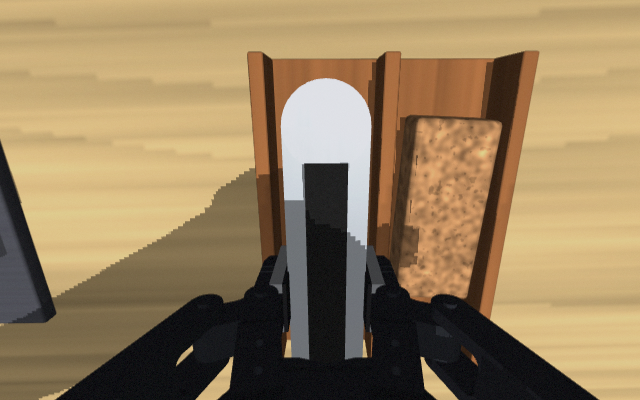

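The wrist view agrees with the rack pose within 1 mm, and the block is between the dividers. Lower slowly to the floor, still holding.

Request:
servo_tool(increments=[{"translation": [0.003, 0, -0.0005], "rotation": [-0.001, 0.001, 0], "gripper": 0.01}, {"translation": [0.006, 0, -0.0007], "rotation": [-0.001, 0.001, 0], "gripper": 0.01}, {"translation": [0.008, 0, -0.0007], "rotation": [-0.001, 0.001, 0], "gripper": 0.01}, {"translation": [0.009, 0, -0.0007], "rotation": [-0.001, 0.001, 0], "gripper": 0.01}, {"translation": [0.0097, 0, -0.0007], "rotation": [-0.001, 0.001, 0], "gripper": 0.01}, {"translation": [0.0103, 0, -0.0007], "rotation": [-0.001, 0.001, 0], "gripper": 0.01}, {"translation": [0.0107, 0, -0.0007], "rotation": [-0.001, 0.001, 0], "gripper": 0.01}, {"translation": [0.011, 0, -0.0007], "rotation": [-0.001, 0.001, 0], "gripper": 0.01}, {"translation": [0.011, 0, -0.0007], "rotation": [-0.001, 0.001, 0], "gripper": 0.01}, {"translation": [0.011, 0, -0.0007], "rotation": [-0.001, 0.001, 0], "gripper": 0.01}])

```text
clock: 30.85
tool_pos: [0.558, -0.3087, 0.0551]
eef_rot: [2.633, 1.57, 1.032]
wrist_force: [-2.5, 2.8, 5.7]
finger_gap: 0.0313
```

```bash
python3 - <<'E'
from tgt import *
s=ctrl.state();show(s)
E
```

```text
t 30.85 tcp [ 0.558  -0.3087  0.0551] jawyaw -1.6011 toolx [ 6.e-04  1.e-03 -1.e+00] F [-2.5  2.8  5.7] gap 0.0313 q [ 0.077  0.902  0.723  1.64  -0.733  0.89  -0.507]
```

It is standing on the floor: the vertical force turned from -5 to +6 N at the expected height. Release and rise.

Request:
servo_tool(increments=[{"translation": [0, 0, 0], "rotation": [0, 0, 0], "gripper": 0.01}, {"translation": [0, 0, 0], "rotation": [0, 0, 0], "gripper": 0.04}, {"translation": [0, 0, 0], "rotation": [0, 0, 0], "gripper": 0.07}, {"translation": [0, 0, 0], "rotation": [0, 0, 0], "gripper": 0.08}, {"translation": [0, 0, 0], "rotation": [0, 0, 0], "gripper": 0.08}, {"translation": [0, 0, 0], "rotation": [0, 0, 0], "gripper": 0.08}, {"translation": [-0.015, 0, 0], "rotation": [0, 0, 0], "gripper": 0.08}, {"translation": [-0.04, 0, 0], "rotation": [0, 0, 0], "gripper": 0.08}, {"translation": [-0.07, 0, 0], "rotation": [0, 0, 0], "gripper": 0.08}, {"translation": [-0.1, 0, 0], "rotation": [0, 0, 0], "gripper": 0.08}])

```text
clock: 31.85
tool_pos: [0.5579, -0.3091, 0.1573]
eef_rot: [1.815, 1.57, 0.213]
wrist_force: [0.1, 0.0, -0.1]
finger_gap: 0.0798
```

Request:
servo_tool(increments=[{"translation": [-0.02, 0, 0], "rotation": [0, 0, 0], "gripper": 0.08}, {"translation": [-0.04, 0, 0], "rotation": [0, 0, 0], "gripper": 0.08}, {"translation": [-0.06, 0, -0.02], "rotation": [0, 0, 0], "gripper": 0.08}, {"translation": [-0.08, 0, -0.05], "rotation": [0, 0, 0], "gripper": 0.08}, {"translation": [-0.08, 0, -0.08], "rotation": [0, 0, 0], "gripper": 0.08}, {"translation": [-0.08, 0, -0.12], "rotation": [0, 0, 0], "gripper": 0.08}, {"translation": [-0.08, 0, -0.16], "rotation": [0, 0, 0], "gripper": 0.08}, {"translation": [-0.08, 0, -0.2], "rotation": [0, 0, 0], "gripper": 0.08}, {"translation": [-0.08, 0, -0.2], "rotation": [0, 0, 0], "gripper": 0.08}, {"translation": [-0.08, 0, -0.2], "rotation": [0, 0, 0], "gripper": 0.08}])

```text
clock: 32.85
tool_pos: [0.5641, -0.1084, 0.2382]
eef_rot: [1.498, 1.569, -0.101]
wrist_force: [-0.3, -0.3, 0.6]
finger_gap: 0.0799
```

```bash
python3 - <<'E'
from tgt import *
s,c=look("w24");p=W(rk,[[0,.034,0]])[0]
look("t24","top",pose=[p[0],p[1],rk[2]],z0=.015,crp=(180,60,320,200),k=2)
look("s24","scene")
E
```

```text
t 32.85 tcp [ 0.5641 -0.1084  0.2382] jawyaw -1.5991 toolx [ 1.9e-03 -2.0e-04 -1.0e+00] F [-0.3 -0.3  0.6] gap 0.0799 q [-0.389  0.627  0.923  1.65  -0.542  1.139 -0.923]
t 32.9 tcp [ 0.5638 -0.1102  0.2383] jawyaw -1.6021 toolx [ 0.0021 -0.0012 -1.    ] F [-0.6 -0.6 -0.1] gap 0.0801 q [-0.387  0.627  0.925  1.651 -0.542  1.139 -0.923]
t 32.95 tcp [ 0.5636 -0.1111  0.2383] jawyaw -1.604 toolx [ 0.002  -0.0013 -1.    ] F [-0.4 -0.2 -1. ] gap 0.0801 q [-0.386  0.627  0.925  1.651 -0.542  1.139 -0.923]
```

View pics/t24.png

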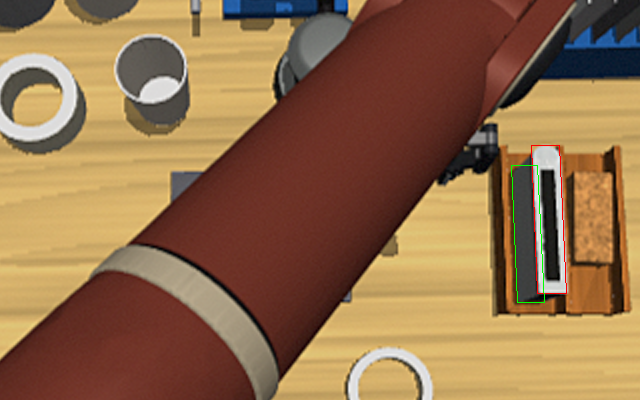

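View pics/s24.png

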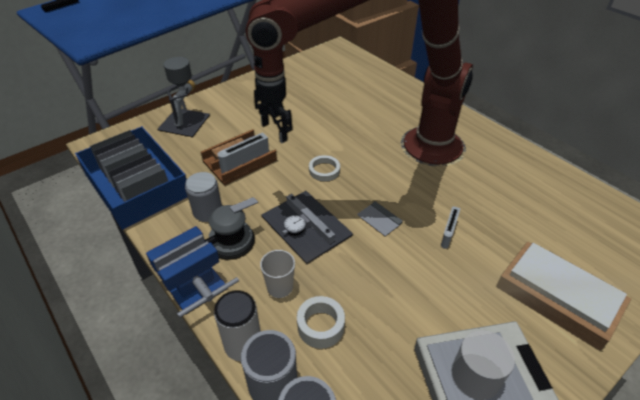

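The block stands upright in the bay within about 1 mm of the predicted outline. The bystanders are at their original pixels and the arm is clear of everything. Handing in.

```bash
python3 -c "
from workcell import ctrl
print(ctrl.hand_in())"
```

```text
the job is handed in; nothing more can be done
None
```

I ran both long faces of the 170 mm block along the bar over the gauge tip, set the block upright in the empty bay and handed the job in at about 33 s. `hand_in` gives no verdict, so the success below rests on my own readings.

- **First face:** slid nose first, left to right, with the tip going from about block x = +56 mm to about -70 mm.
- **Turn:** joint 7 could not make a full half-turn at the bar, so I stood the block on the bench right of the gauge, regrasped it the other way round and carried it back.
- **Second face:** slid tail first, left to right, with the tip going from about -64 mm to +58 mm.
- **Gauge contact:** each time I checked during both runs, I read 4–6 N on the bar and a tool yaw within 0.003 rad of the bar. The dial needle swung to the same mark every time I looked (end of face one, start and end of face two). The plunger value itself cannot be read directly.
- **Placing:** the block touched the bay floor at the expected height with about 6 N while still held, and then I released it. The last pictures show it upright within about 1 mm of the bay centre outline. In the last scene picture the bystanders look to be where they started, and the arm touches nothing.

**Disagreements:**
- The first grasp closed in the air above the block. All three cameras put the fingertips about 35 mm farther back than the stated tool dimensions, so I gripped 35 mm lower, and that held.
- The scene camera also disagreed with the top camera by about 3 mm on the block's starting position. The wrist view settled it.

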